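# Make up and book in a fragrance warmer, then line up its candle boxes

### The arm

A 6-joint arm with a two-finger parallel gripper is mounted at the origin on the work surface. World frame = base frame: x ahead of the robot, y to its left, z up, the work surface at z = 0. Lengths are in m, angles in rad, forces in N, time in s.
With the tool pointing down it reaches from about 0.3 to 0.775 m from the base axis. Payload 14.6 kg.
Tool frame: the origin (TCP) lies midway between the tips of the shut fingers; the grasp point (between the pads) lies 19 mm behind it (ctrl.pinch_z is the z of the grasp point in the tool frame, in m); z points along the fingers, y is the line along which they close (so a half turn about z gives the same grasp; the last joint's range is limited). The gripper opens to 94 mm and grips with 3 to 60 N. Pads are 16 mm wide; open, the fingers measure 119 mm over their backs; the gripper's body (75 mm by 177 mm) begins 78 mm behind the grasp point.
Start: joints at [1.156, 0.3, 1.521, -0, 1.321, -0.067], TCP at [0.187, 0.517, 0.205] pointing down, gripper open.
Joint ranges: [-3.03, 3.03], [-0.79, 2.21], [0.23, 2.52], [-1.04, 4.18], [0, 3.07], [-2.55, 2.55]. Speed limits (rad/s): [2.22, 2.22, 2.57, 3.14, 3.14, 3.14].

### API

Orientations are given as [roll, pitch, yaw] about the fixed x, y, z axes, in that order (R = Rz(yaw) Ry(pitch) Rx(roll)).
In Python, from station import ctrl, camera, ticket gives the robot as it stands. The module is installed in compiled form; this text tells all that it offers.
- The arm moves only by the shell command python3 -m inch 'ROWS' [FORCE]. ROWS is text: rows parted by semicolons, each of 7 numbers parted by spaces: the opening, from -1 (shut) to 1 (fully open), then the shift along the tool's x, y, z in units of 0.03 m (1.0 is 0.03 m), then the turn, a rotation vector about the tool's x, y, z in units of 10 degrees (1.0 is 10 degrees). In form: grip dx dy dz rx ry rz; .... A call has 1 to 10 rows; each row shifts and turns the commanded pose from where the row before left it, along the tool's axes as they then stand; what a row does not reach is not made up. A row lasts 1/8 s, in which the tool goes at most 62.5 mm and 10.7 degrees, less where a joint would pass 70% of its speed; a pose out of reach is approached as far as the arm can. A call with a number of a shift or a turn outside -1 to 1 is refused whole. A call with a gripper value outside its range is refused whole. The fingers move at their own pace and stop on an object; FORCE is the grip in N (left out, the last holds). Time passes only in rows, so rows that do not move let the fingers close. It gives the time, the measured TCP pose, the force, the opening and the grip force at its end, in the units of the state.
- ctrl.get_obs(): the state, without advancing time (a new reading comes with each control period).
- camera(name): name is "scene" or "top" or "wrist"; returns a dict with "img" (400x640x3 uint8, blue, green, red), "range_z" (400x640 float32, m along the optical axis (not along the pixel's ray), 0 where there is no reading), "intrinsics" (3x3 intrinsics, pixels), "k1" (the pictures are not rectified: a ray, as slopes to the right and down, at radius r is drawn at 1 + k1 r^2 times it, then the intrinsics apply), "view" (4x4, takes a point from world to camera coordinates). Camera axes: x right, y down, z forward; pixel columns grow to the right and rows downward; lengths in m; the calibration is good to about 2 mm. A picture is of the moment at which its call begins.
- ticket.hand_in(): hands the job in; it is judged then, once.
The state is a dict: "time_s": time; "qpos": joint angles; "joint_vel": joint speeds; "tau": joint torques, N m; "ee_pos": TCP position; "eef_rot": TCP orientation; "force": force on the tool from outside, world axes, zero at the start; "moment": the same for the moment, N m; "grip_width": finger opening in m; "grip_force": force on a finger pad.
Only numpy, scipy, OpenCV 4.12 (cv2) and the standard library are available. Lean on these libraries where they do the work, as an engineer would, in place of code of your own. Each camera call takes 0.05 s, during which the arm holds its last target. There are 200 camera calls.

### The job

Make up the fragrance warmer in the walnut cradle: set the blue stoneware base fully down and level in the pocket, then the cork spacer on it, then the brass disc on top, letting go of each before the next. Then book the set in: hold the scanner still for two seconds with its red window about 6 cm (within 4 to 8 cm) straight off the middle of the slanted barcode label, square to the label and with the scanner's length along the bars, and lay it back flat along its mat. Also line up all the candle boxes upright on the marble board in one straight row, centred on the brass line, 66 mm faces toward each other with less than 2 cm between neighbours, and leave everything else where it is.

Things in the scene. Friction and masses are not known exactly. Their poses are not given: they have to be found in the camera images.
- cradle: fixed assembly cradle: square walnut plinth 92 x 92 mm, 14 mm high, carrying four brass corner angles (4 mm thick, legs 14 mm long, tops 80 mm above the table) that enclose a square pocket 64 x 64 mm; between the angles each of the four sides is open over 44 mm for the fingers. Origin: centre of the plinth's underside; x and y square to the pocket's sides
- pocket (a point): centre of the pocket's floor, 14 mm above the table; same axes as the cradle
- base: loose slate-blue stoneware base of the fragrance warmer, square block 60 x 60 mm, 40 mm high, about 250 g, with a dark round mark on top. Origin: centre of its underside, z up
- spacer: loose square cork spacer 60 x 60 mm, 20 mm thick. Origin: centre of its underside
- disc: loose round brass top disc, 74 mm across, 10 mm thick, with an upright dark wooden knob 24 mm across and 30 mm high at its centre (40 mm high in all); it passes between the cradle's brass angles with nearly 2 mm to spare. Origin: centre of its underside
- scanner: loose hand scanner lying flat along its x axis, 160 mm long, window down: grey handle 36 mm wide (y) and 34 mm high from x = -82 to +23 mm, white head 56 mm wide and 40 mm high from x = +23 to +78 mm with a red line across its top. About 220 g. It lies on its mat at the start. Origin: on its underside, z up
- window (a point): centre of the scanner's red reading window, on the underside of the white head, 50.5 mm ahead (+x) of the scanner's origin; it reads straight down the scanner's own -z
- scanner_grip (a point): grip point of the scanner near its balance point, in the handle 6 mm behind the origin, 17 mm above its underside; fingers close along the scanner's y
- mat: fixed black rubber mat, 200 (x) x 100 (y) mm, 4 mm thick, the scanner's resting place. Origin: centre of its underside
- ticket: fixed walnut ticket block on the table about 80 mm square, highest edge about 50 mm above the table. Origin: centre of its underside
- label: the ivory barcode label (50 x 68 mm, black bars that run along its y) on the slanted top of the ticket block. Origin: centre of the label's face, 38 mm above the table; z is the outward normal, leaning 0.35 rad from vertical toward the robot's side; x runs up the slope away from the robot, y to the left
- board: fixed marble display board, 300 (x) x 150 (y) mm, 12 mm thick, with a thin brass line inlaid along its x down the middle. Origin: centre of its underside
- box1: loose kraft-brown candle box, 50 (x) x 66 (y) mm, 38 mm high, about 150 g, with ivory round labels on its top and on both 66 mm wide faces; may be absent. Origin: centre of its underside, z up
- box2: loose kraft-brown candle box, 50 (x) x 66 (y) mm, 38 mm high, about 150 g, with ivory round labels on its top and on both 66 mm wide faces; may be absent. Origin: centre of its underside, z up
- box3: loose kraft-brown candle box, 50 (x) x 66 (y) mm, 38 mm high, about 150 g, with ivory round labels on its top and on both 66 mm wide faces; may be absent. Origin: centre of its underside, z up
- box4: loose kraft-brown candle box, 50 (x) x 66 (y) mm, 38 mm high, about 150 g, with ivory round labels on its top and on both 66 mm wide faces; may be absent. Origin: centre of its underside, z up
- vase: bystander, loose: blue stoneware vase, 84 mm across, 105 mm high; not to be disturbed. Origin: centre of its underside
- dish: bystander, loose: shallow white dish, 80 mm across, 28 mm high; not to be disturbed. Origin: centre of its underside
- perfume: bystander, loose: amber perfume bottle, 44 mm across, 90 mm high; not to be disturbed. Origin: centre of its underside
- tin: bystander, loose: white candle jar with brass cap, 66 mm across, 50 mm high; not to be disturbed. Origin: centre of its underside
- mug: bystander, loose: blush mug, 76 mm across, 85 mm high; not to be disturbed. Origin: centre of its underside
- cards: bystander, loose: blush card box, 90 x 55 mm, 30 mm high; not to be disturbed. Origin: centre of its underside
Mind the look-alikes: they are no part of the job. What is shaped like the disc but orange or purple is not meant. What is shaped like the base but green is not meant.

How it is judged:
On the way, in this order (a step that is already met when the one before it is completed fails the run):
1. the stoneware base sits level on the floor of the cradle's pocket, released (horizontal distance between base and pocket below 0.006 m and z of base in the frame of pocket between -0.004 and 0.004 m and angle between base's own z axis and vertical below 0.07 rad and contact force between the fingers and base below 0.1 N and linear speed of base below 0.03 m/s), for 0.2 s.
2. the cork spacer lies flat on the base in the pocket, released (horizontal distance between each of base, spacer and pocket below 0.006 m and z of base in the frame of pocket between -0.004 and 0.004 m and angle between each of base, spacer's own z axis and vertical below 0.07 rad and z of spacer in the frame of pocket between 0.036 and 0.044 m and contact force between the fingers and spacer below 0.1 N and linear speed of spacer below 0.03 m/s), for 0.2 s.
3. the brass disc lies flat on the spacer, released (horizontal distance between each of base, spacer, disc and pocket below 0.006 m and z of base in the frame of pocket between -0.004 and 0.004 m and angle between each of base, spacer, disc's own z axis and vertical below 0.07 rad and z of spacer in the frame of pocket between 0.036 and 0.044 m and z of disc in the frame of pocket between 0.056 and 0.064 m and contact force between the fingers and disc below 0.1 N and linear speed of disc below 0.03 m/s), for 0.2 s.
4. the held scanner's window is kept still, 30 to 90 mm straight off the middle of the label (18 mm) and square to it, for a second (x of window in the frame of label between -0.018 and 0.018 m and y of window in the frame of label between -0.018 and 0.018 m and z of window in the frame of label between 0.03 and 0.09 m and z of scanner_grip in the frame of label above 0.04 m and angle between the z axis of scanner and the z axis of label, either way round below 0.22 rad and angle between the x axis of scanner and the y axis of label, either way round below 0.3 rad and linear speed of scanner below 0.03 m/s and contact force between the fingers and scanner above 0.5 N), for 1 s.
At the end, for the whole second after the job is handed in: base, spacer, disc stacked level in the pocket (6 mm off centre, 4 mm in height); scanner flat on its mat (40 mm, 0.35 rad); all boxes present upright on the board, 14 mm from the line, within 0.16 rad, 125 mm from its middle, centres at most 71 mm to a neighbour, 214 mm overall; at rest (all of step 3 and horizontal distance between scanner and mat below 0.04 m and z of scanner in the frame of mat below 0.009 m and angle between scanner's own z axis and vertical below 0.1 rad and angle between the x axis of scanner and the x axis of mat, either way round below 0.35 rad and linear speed of each of scanner, box1, box2, box3, box4 below 0.03 m/s and y of box1 in the frame of board between -0.014 and 0.014 m and x of box1 in the frame of board between -0.125 and 0.125 m and z of box1 in the frame of board between 0.008 and 0.017 m and angle between each of box1, box2, box3, box4's own z axis and vertical below 0.08 rad and angle between the x axis of each of box1, box2, box3, box4 and the x axis of board, either way round below 0.16 rad and (horizontal distance between box1 and box2 below 0.071 m or horizontal distance between box1 and box3 below 0.071 m or horizontal distance between box1 and box4 below 0.071 m) and y of box2 in the frame of board between -0.014 and 0.014 m and x of box2 in the frame of board between -0.125 and 0.125 m and z of box2 in the frame of board between 0.008 and 0.017 m and (horizontal distance between box2 and box1 below 0.071 m or horizontal distance between box2 and box3 below 0.071 m or horizontal distance between box2 and box4 below 0.071 m) and y of box3 in the frame of board between -0.014 and 0.014 m and x of box3 in the frame of board between -0.125 and 0.125 m and z of box3 in the frame of board between 0.008 and 0.017 m and (horizontal distance between box3 and box1 below 0.071 m or horizontal distance between box3 and box2 below 0.071 m or horizontal distance between box3 and box4 below 0.071 m) and y of box4 in the frame of board between -0.014 and 0.014 m and x of box4 in the frame of board between -0.125 and 0.125 m and z of box4 in the frame of board between 0.008 and 0.017 m and (horizontal distance between box4 and box1 below 0.071 m or horizontal distance between box4 and box2 below 0.071 m or horizontal distance between box4 and box3 below 0.071 m) and horizontal distance between box1 and box2 below 0.214 m and horizontal distance between each of box1, box2 and box3 below 0.214 m and horizontal distance between each of box1, box2, box3 and box4 below 0.214 m); the robot touches nothing.
It fails at once if a bystander is displaced by more than 4 cm (distance of any of vase, dish, perfume, tin, mug, cards from where it was at the start of the episode above 0.04 m).
Of box1, box2, box3, box4 only 2 to 4 are there at a start; the rules pass over those that are not, and their reading is None.
At some moment in a run one of box1, box2, box3, box4 may be knocked a few centimetres aside while the robot is not near it.
Once in a run the grip may slacken for a moment while it holds something.
It also fails if it takes over 210 s, if anything falls off the work surface, if the arm or the gripper's body presses on something with over 40 N, if the wrist force passes 120 N, or if a joint passes its speed limit or range.

## Working session

There is one attempt and no reset: what is moved stays moved. The work goes in short steps, Python scripts to look and compute and a shell command to move; the robot and the scene stay as the last step left them, time stands still between calls to the robot, and variables do not carry over. Pictures are saved under pics/ and viewed, at most 14 in all, crops included, and the job is handed in when it is done.

```bash
mkdir -p pics; cat > h.py <<'E'
import numpy as np, cv2
from station import ctrl, camera, ticket
from scipy.spatial.transform import Rotation as R
def pts(c):
    K=c["intrinsics"];h,w=c["range_z"].shape
    v,u=np.mgrid[0:h,0:w].astype(float)
    D=np.array([c["k1"],0,0,0,0.])
    n=cv2.undistortPoints(np.stack([u.ravel(),v.ravel()],1)[:,None],K,D)[:,0]
    z=c["range_z"].ravel()
    P=np.c_[n*z[:,None],z]
    T=np.linalg.inv(c["view"])
    return (P@T[:3,:3].T+T[:3,3]).reshape(h,w,3)
def ray(c,u,v,zp):
    n=cv2.undistortPoints(np.array([[[u,v]]],float),c["intrinsics"],np.array([c["k1"],0,0,0,0.]))[0,0]
    T=np.linalg.inv(c["view"]);d=T[:3,:3]@np.r_[n,1];o=T[:3,3]
    return o+d*(zp-o[2])/d[2]
def st():
    o=ctrl.get_obs();print({k:np.round(v,3).tolist() for k,v in o.items() if k in("time_s","qpos","ee_pos","eef_rot","force","grip_width","grip_force")})
    return o
E
python3 - <<'E'
from h import *
st();print(ctrl.pinch_z)
for n in("top","scene","wrist"):
    c=camera(n);cv2.imwrite(f"pics/{n}0.png",c["img"]);np.savez(f"{n}0.npz",**c)
    T=np.linalg.inv(c["view"]);print(n,T[:3].round(3).tolist(),c["intrinsics"].round(1).tolist(),c["k1"])
E
```

```text
{'time_s': 0.0, 'qpos': [1.156, 0.3, 1.522, -0.0, 1.321, -0.067], 'ee_pos': [0.187, 0.517, 0.205], 'eef_rot': [-3.14, -0.0, 2.794], 'force': [-0.507, -0.063, -0.436], 'grip_force': 0.0, 'grip_width': 0.094}
-0.0188
top [[-0.13, -0.966, 0.223, 0.345], [-0.991, 0.126, -0.034, -0.024], [0.005, -0.225, -0.974, 1.046]] [[422.5, 0.0, 326.9], [0.0, 422.5, 198.5], [0.0, 0.0, 1.0]] -0.06260701517675941
scene [[0.858, 0.313, -0.407, 0.903], [0.513, -0.556, 0.655, -0.559], [-0.021, -0.77, -0.637, 0.584]] [[363.4, 0.0, 311.7], [0.0, 363.4, 197.6], [0.0, 0.0, 1.0]] -0.03739868122838013
wrist [[0.34, 0.904, 0.26, 0.112], [0.94, -0.326, -0.096, 0.544], [-0.002, 0.277, -0.961, 0.385]] [[317.0, 0.0, 319.5], [0.0, 317.0, 198.1], [0.0, 0.0, 1.0]] -0.05356667736903617
```

View pics/top0.png

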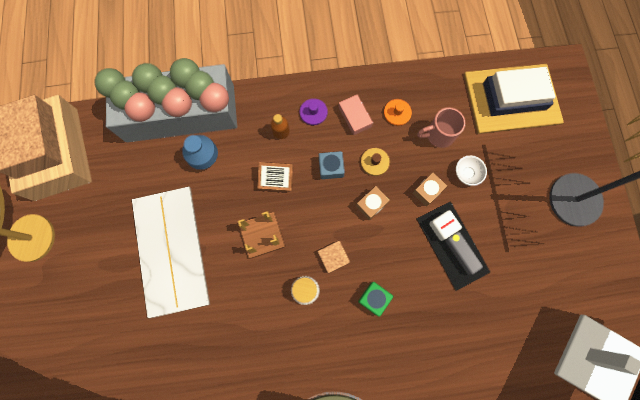

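View pics/scene0.png

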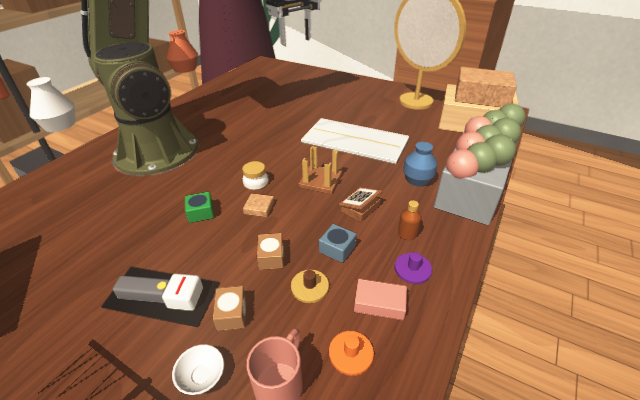

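Top view: base at (331,165), spacer (334,257), disc (376,161), boxes (373,202) and (432,188), scanner (453,245) on its mat, cradle (262,235), ticket (275,177), board (171,252). The scene view shows the same two boxes and nothing hidden.

```bash
cat >> h.py <<'E'
def rect(P2):
    (c,s,a)=cv2.minAreaRect((P2*1000).astype(np.float32)); return np.r_[c,s].round(1).tolist(),round(a,1)
def blob(c,P,u,v,zr,rad=60,hsv=None):
    """connected region around pixel u,v with world height in zr (and colour)"""
    m=((P[...,2]>zr[0])&(P[...,2]<zr[1])&(c["range_z"]>0)).astype(np.uint8)
    if hsv is not None: m&=(cv2.inRange(cv2.cvtColor(c["img"],cv2.COLOR_BGR2HSV),*map(np.array,hsv))>0).astype(np.uint8)
    w=np.zeros_like(m);w[max(0,v-rad):v+rad,max(0,u-rad):u+rad]=1;m&=w
    n,l,s,ce=cv2.connectedComponentsWithStats(m,connectivity=4)
    k=l[v,u] or 1+np.argmax(s[1:,4]); return l==k
E
python3 - <<'E'
from h import *
c=dict(np.load("top0.npz"));c["k1"]=float(c["k1"]);P=pts(c)
for n,u,v,zr in [("base",331,165,(.033,.05)),("spacer",334,257,(.013,.03)),("boxA",373,202,(.031,.048)),("boxB",432,188,(.031,.048)),("disc",372,170,(.006,.02)),("knob",376,158,(.034,.05)),("handle",465,255,(.03,.043)),("head",446,224,(.038,.052)),("board",190,252,(.007,.02)),("cradle",262,240,(.009,.022)),("green",376,299,(.033,.05)),("ticket",275,177,(.02,.06)),
 ("tin",305,290,(.04,.06)),("dish",471,171,(.01,.04)),("mug",450,122,(.07,.1)),("vase",197,155,(.03,.12)),("perf",280,128,(.03,.1)),("cards",356,114,(.024,.04)),("purple",313,112,(.004,.05)),("orange",398,112,(.004,.05))]:
    m=blob(c,P,u,v,zr,80 if n=="board" else 45);q=P[m];print(n,m.sum(),q.mean(0).round(4),rect(q[:,:2]),"z",np.median(q[:,2]).round(4))
q=P[300:330,200:260,2];print("table z",np.median(q),q.std())
E
```

```text
base 561 [ 0.6629 -0.0802  0.041 ] ([664.1, -80.3, 60.1, 60.5], 87.8) z 0.0411
spacer 620 [ 0.4357 -0.0553  0.0212] ([436.3, -55.4, 59.9, 60.0], 18.8) z 0.0212
boxA 546 [ 0.5531 -0.1683  0.0394] ([553.9, -168.7, 50.5, 65.8], 34.5) z 0.0395
boxB 541 [ 0.5701 -0.3162  0.0393] ([571.2, -317.5, 48.9, 69.6], 36.4) z 0.0393
disc 534 [ 0.6626 -0.1934  0.0114] ([664.1, -194.4, 70.1, 72.7], 81.4) z 0.0112
knob 73 [ 0.6637 -0.194   0.0407] ([664.1, -194.4, 20.6, 21.7], 85.1) z 0.0409
handle 639 [ 0.4008 -0.3689  0.0385] ([403.1, -369.5, 106.8, 38.5], 25.3) z 0.0388
head 895 [ 0.4428 -0.351   0.0426] ([428.1, -359.3, 156.4, 57.1], 24.5) z 0.0426
board 7311 [0.4981 0.3423 0.0136] ([503.0, 343.6, 301.5, 151.3], 5.5) z 0.0136
cradle 1163 [0.5108 0.1112 0.0154] ([512.1, 112.8, 92.8, 90.4], 11.6) z 0.0153
green 660 [ 0.3236 -0.14    0.0412] ([322.8, -140.7, 60.7, 60.4], 46.6) z 0.0413
ticket 898 [0.6492 0.0627 0.0388] ([650.0, 63.0, 84.5, 63.3], 78.5) z 0.0394
tin 501 [0.3651 0.0226 0.0514] ([365.0, 22.1, 55.7, 54.5], 83.2) z 0.0514
dish 558 [ 0.608  -0.4373  0.0206] ([604.5, -432.4, 75.1, 79.2], 73.6) z 0.02
mug 344 [ 0.7176 -0.3771  0.0805] ([722.0, -375.2, 89.9, 74.6], 62.3) z 0.0816
vase 947 [0.723  0.2332 0.0767] ([730.4, 237.7, 73.0, 81.9], 35.8) z 0.0749
perf 277 [0.7714 0.0354 0.0655] ([776.2, 36.3, 41.0, 38.5], 89.8) z 0.0636
cards 708 [ 0.7949 -0.1616  0.0313] ([796.2, -162.1, 91.1, 56.7], 19.0) z 0.0314
purple 602 [ 0.8201 -0.0536  0.0152] ([824.9, -55.3, 74.4, 78.1], 49.4) z 0.0118
orange 564 [ 0.7899 -0.2747  0.0151] ([793.9, -277.3, 72.0, 75.8], 33.2) z 0.0117
table z 0.0017525936552866828 0.06021054410926192
```

View pics/wrist0.png

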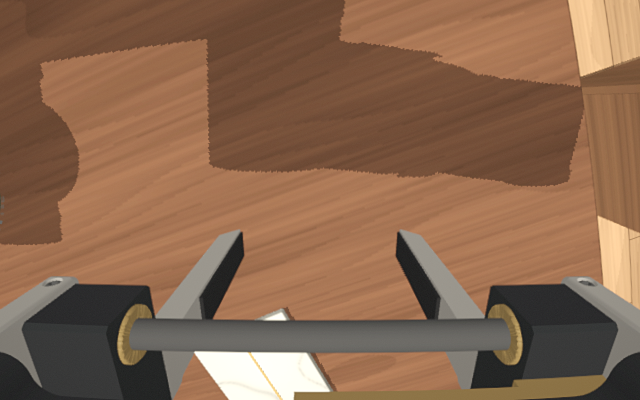

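```bash
cat >> h.py <<'E'
def go(x,y,z,yawdeg):
    """rotate-then-shift plan, in units of the rows"""
    o=ctrl.get_obs();p=np.array(o["ee_pos"]);Rt=R.from_euler("xyz",[np.pi,0,np.radians(yawdeg)])
    rv=(R.from_euler("xyz",o["eef_rot"]).inv()*Rt).as_rotvec(degrees=True)/10
    print("turn",rv.round(2),"shift",(Rt.inv().apply(np.array([x,y,z])-p)/.03).round(2))
E
python3 -c "
from h import *
go(.664,-.0803,.16,87.8)"
```

```text
turn [-0.    0.    7.23] shift [-19.28  16.64   1.5 ]
```

```bash
python3 -m inch '1 0 0 0 0 0 .9;1 0 0 0 0 0 .9;1 0 0 0 0 0 .9;1 0 0 0 0 0 .9;1 0 0 0 0 0 .9;1 0 0 0 0 0 .9;1 0 0 0 0 0 .9;1 0 0 0 0 0 .93' 40
python3 -m inch '1 -.96 .83 0 0 0 0;1 -.96 .83 0 0 0 0;1 -.96 .83 0 0 0 0;1 -.96 .83 0 0 0 0;1 -.96 .83 0 0 0 0;1 -.96 .83 0 0 0 0;1 -.96 .83 0 0 0 0;1 -.96 .83 0 0 0 0;1 -.96 .83 0 0 0 0;1 -.96 .83 0 0 0 0'
python3 -m inch '1 -.96 .83 .1 0 0 0;1 -.96 .83 .1 0 0 0;1 -.96 .83 .1 0 0 0;1 -.96 .83 .2 0 0 0;1 -.96 .83 .2 0 0 0;1 -.96 .83 .2 0 0 0;1 -.96 .83 .2 0 0 0;1 -.96 .83 .2 0 0 0;1 -.96 .83 .2 0 0 0;1 -.96 .83 0 0 0 0'
python3 -m inch '1 0 0 0 0 0 0;1 0 0 0 0 0 0'
python3 - <<'E'
from h import *
c=camera("wrist");cv2.imwrite("pics/w1.png",c["img"]);np.savez("w1.npz",**c)
go(.664,-.0803,.16,87.8);P=pts(c);q=P[200:230,300:340];print(q.reshape(-1,3).mean(0))
for zr in[(.03,.05)]:
    m=blob(c,P,320,180,zr,150);print(m.sum(),rect(P[m][:,:2]),np.median(P[m][:,2]))
st()
E
```

```text
time_s: 1.15
ee_pos: [0.1874, 0.5169, 0.2052]
eef_rot: [-3.141, 0.001, 1.527]
force: [-0.8, -0.7, 0.7]
grip_width: 0.0939
grip_force: 0.0
time_s: 2.4
ee_pos: [0.4257, 0.2185, 0.2054]
eef_rot: [-3.141, 0.0, 1.532]
force: [-0.5, -0.1, 0.5]
grip_width: 0.0943
grip_force: 0.0
time_s: 3.65
ee_pos: [0.663, -0.0788, 0.1595]
eef_rot: [-3.14, -0.0, 1.532]
force: [0.1, 1.3, -1.0]
grip_width: 0.0941
grip_force: 0.0
time_s: 3.9
ee_pos: [0.6623, -0.0774, 0.16]
eef_rot: [-3.141, -0.0, 1.532]
force: [-0.5, 0.3, 0.3]
grip_width: 0.0942
grip_force: 0.0
turn [-0. -0.  0.] shift [-0.1   0.06  0.01]
[ 0.66172662 -0.10266481  0.03618344]
3547 ([666.9, -82.0, 59.2, 60.1], 88.1) 0.04141427850146695
{'time_s': 3.95, 'qpos': [-0.171, 0.599, 1.199, 0.0, 1.344, -0.133], 'ee_pos': [0.662, -0.077, 0.16], 'eef_rot': [-3.141, -0.0, 1.533], 'force': [0.095, 0.81, 0.926], 'grip_force': 0.0, 'grip_width': 0.094}
```

View pics/w1.png

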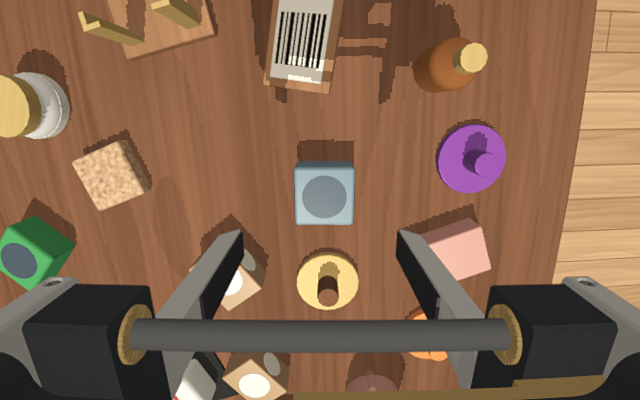

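Wrist view: the base is centred at (324,195) between the fingers, the disc at (328,283); nothing is in the fingers' way.

```bash
python3 -m inch '1 -.12 .12 .9 0 0 0;1 0 0 .9 0 0 0;1 0 0 .9 0 0 0;1 0 0 .9 0 0 0;1 0 0 .9 0 0 0;1 0 0 .57 0 0 0;1 0 0 0 0 0 0'
python3 -m inch '-1 0 0 0 0 0 0;-1 0 0 0 0 0 0;-1 0 0 0 0 0 0;-1 0 0 0 0 0 0;-1 0 0 0 0 0 0;-1 0 0 0 0 0 0' 40
python3 -m inch '-1 0 0 -.8 0 0 0;-1 0 0 -1 0 0 0;-1 0 0 -1 0 0 0;-1 0 0 -1 0 0 0;-1 0 0 0 0 0 0'
python3 - <<'E'
from h import *
c=camera("wrist");cv2.imwrite("pics/w2.png",c["img"]);np.savez("w2.npz",**c)
o=ctrl.get_obs();go(.512,.1125,.125,101.6)
P=pts(c);Rt=R.from_euler("xyz",o["eef_rot"]);Q=Rt.inv().apply(P.reshape(-1,3)-o["ee_pos"]).reshape(P.shape)
hs=cv2.cvtColor(c["img"],cv2.COLOR_BGR2HSV)
m=(abs(Q[...,2]+.032)<.006)&(hs[...,0]>90)&(hs[...,0]<125)&(hs[...,1]>30)&(hs[...,2]>60)&(abs(Q[...,1])<.045)&(abs(Q[...,0])<.05);q=Q[m];print(m.sum(),np.median(q[:,2]));print(rect(q[:,:2]),q.min(0),q.max(0))
E
```

```text
time_s: 4.82
ee_pos: [0.6656, -0.081, 0.0076]
eef_rot: [-3.14, -0.0, 1.532]
force: [0.3, -0.8, 1.1]
grip_width: 0.0938
grip_force: 0.0
time_s: 5.58
ee_pos: [0.6663, -0.0816, 0.0087]
eef_rot: [3.141, 0.0, 1.532]
force: [-1.1, -0.6, 4.6]
grip_width: 0.0598
grip_force: 40.0
time_s: 6.2
ee_pos: [0.6669, -0.0817, 0.1239]
eef_rot: [3.139, 0.0, 1.532]
force: [0.4, 0.3, -3.3]
grip_width: 0.0595
grip_force: 40.0
turn [ 0.    0.   -1.38] shift [ 7.37 -3.73 -0.11]
3700 -0.034160924160318344
([0.2, 1.2, 60.1, 59.1], 89.7) [-0.02938503 -0.02880338 -0.03686883] [ 0.0297595   0.0312452  -0.02602205]
```

View pics/w2.png

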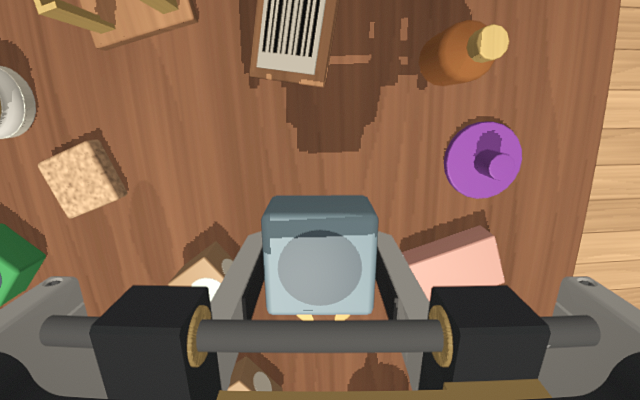

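The base is held square at (320,265), in tool frame reading (0.2, 1.2) mm, so the wrist camera carries about +1.2 mm bias in y. Now I look at the cradle from 12 cm short.

```bash
python3 -m inch '-1 0 0 -.5 0 0 -.69;-1 0 0 -.3 0 0 -.69;-1 .9 -.9 0 0 0 0;-1 .9 -.9 0 0 0 0;-1 .9 -.9 0 0 0 0;-1 .9 -.9 0 0 0 0;-1 0 -.13 0 0 0 0;-1 0 0 0 0 0 0;-1 0 0 0 0 0 0'
cat >> h.py <<'E'
def toolpts(c):
    o=ctrl.get_obs();P=pts(c);Rt=R.from_euler("xyz",o["eef_rot"]);return Rt.inv().apply(P.reshape(-1,3)-o["ee_pos"]).reshape(P.shape),P
E
python3 - <<'E'
from h import *
c=camera("wrist");cv2.imwrite("pics/w3.png",c["img"]);np.savez("w3.npz",**c)
Q,P=toolpts(c);print(st()["ee_pos"]);go(.512,.1125,.15,101.6)
m=(abs(P[...,2]-.0145)<.006)&(abs(P[...,0]-.512)<.075)&(abs(P[...,1]-.1125)<.075)
n,l,s,ce=cv2.connectedComponentsWithStats(m.astype(np.uint8),connectivity=4);k=1+np.argmax(s[1:,4]);m=l==k
q=Q[m];print(m.sum(),rect(q[:,:2]),rect(P[m][:,:2]),np.median(P[m][:,2]))
a=(P[...,2]>.06)&(P[...,2]<.095)&(abs(P[...,0]-.512)<.075)&(abs(P[...,1]-.1125)<.075)
n,l,s,ce=cv2.connectedComponentsWithStats(a.astype(np.uint8))
for i in range(1,n):
    if s[i,4]>20: print(s[i],Q[l==i].mean(0).round(4),P[l==i].max(0).round(3))
t=(abs(P[...,2]-.0815)<.004)&a;print("tops",t.sum(),rect(Q[t][:,:2]) if t.sum()>10 else 0)
E
```

```text
time_s: 7.38
ee_pos: [0.5352, 0.0013, 0.1457]
eef_rot: [-3.141, -0.0, 1.772]
force: [-0.2, 0.3, -1.8]
grip_width: 0.0602
grip_force: 40.0
{'time_s': 7.425, 'qpos': [-0.066, 0.324, 1.634, -0.0, 1.184, -0.267], 'ee_pos': [0.535, 0.001, 0.146], 'eef_rot': [-3.141, -0.0, 1.772], 'force': [1.801, 0.06, -1.969], 'grip_force': 39.997, 'grip_width': 0.06}
[0.53520261 0.00135169 0.14574034]
turn [-0.   -0.   -0.01] shift [ 3.78 -0.01 -0.14]
8753 ([112.2, 1.6, 92.5, 92.1], 89.9) ([514.2, 111.6, 92.5, 92.1], 11.6) 0.0152139535064712
[271   8  22  28 418] [ 0.1423 -0.0281  0.0698] [0.487 0.142 0.083]
[351   8  23  28 426] [0.1422 0.0319 0.0696] [0.545 0.154 0.084]
[273  93  22  20 241] [ 0.082  -0.0295  0.0671] [0.5   0.084 0.083]
[349  94  22  20 245] [0.0815 0.0326 0.067 ] [0.557 0.097 0.083]
tops 894 ([112.1, 1.7, 72.2, 72.5], 0.2)
```

View pics/w3.png

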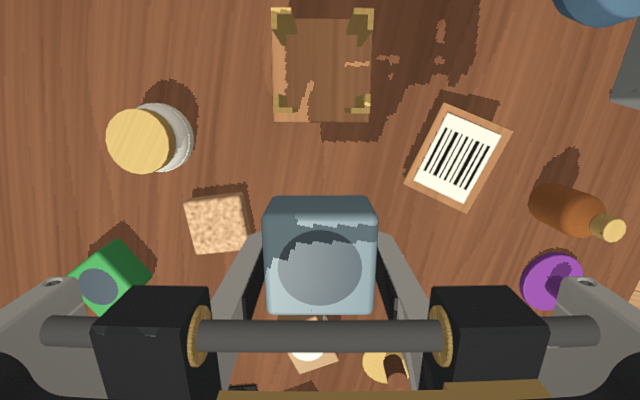

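The pocket reads (112.1, 1.65) mm in the tool frame from both the plinth and the angle tops (outer square 72 mm as expected). I move over it and recheck before lowering.

```bash
python3 -m inch '-1 .9 0 0 0 0 0;-1 .9 0 0 0 0 0;-1 .9 0 0 0 0 0;-1 .9 0 0 0 0 0;-1 .13 .015 0 0 0 0;-1 0 0 .6 0 0 0;-1 0 0 .9 0 0 0;-1 0 0 0 0 0 0;-1 0 0 0 0 0 0'
python3 - <<'E'
from h import *
c=camera("wrist");cv2.imwrite("pics/w4.png",c["img"])
Q,P=toolpts(c)
a=(P[...,2]>.074)&(P[...,2]<.087)&(abs(Q[...,0])<.06)&(abs(Q[...,1])<.06)
n,l,s,ce=cv2.connectedComponentsWithStats(a.astype(np.uint8))
for i in range(1,n):
    if s[i,4]>20: print(s[i],Q[l==i].min(0).round(4),Q[l==i].max(0).round(4))
hs=cv2.cvtColor(c["img"],cv2.COLOR_BGR2HSV)
m=(abs(Q[...,2]+.034)<.004)&(hs[...,0]>90)&(hs[...,0]<125)&(hs[...,1]>30)&(hs[...,2]>60)&(abs(Q[...,1])<.045)&(abs(Q[...,0])<.05);print(rect(Q[m][:,:2]))
go(.512,.1125,.0225,101.6)
E
```

```text
time_s: 8.55
ee_pos: [0.5135, 0.1111, 0.1022]
eef_rot: [3.141, 0.0, 1.772]
force: [0.4, 0.1, -1.6]
grip_width: 0.0598
grip_force: 40.0
[266 175  23  24 296] [ 0.0219 -0.0348  0.0195] [ 0.0365 -0.0208  0.0284]
[354 176  23  23 296] [0.0216 0.0231 0.0194] [0.0361 0.0372 0.0282]
([0.0, 0.3, 59.1, 58.7], 88.7)
turn [ 0.01  0.   -0.01] shift [ 0.05 -0.04  2.66]
```

View pics/w4.png

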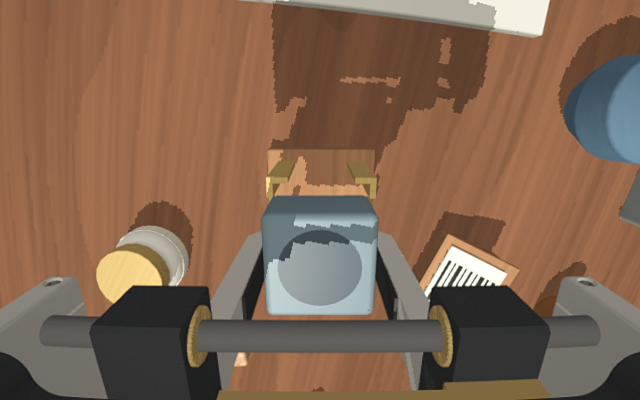

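Visible angles are centred at y 1.2 mm with outer edge at x 36.3 mm, matching the held base. Lower.

```bash
python3 -m inch '-1 0 0 .5 0 0 0;-1 0 0 .5 0 0 0;-1 0 0 .5 0 0 0;-1 0 0 .5 0 0 0'
python3 -m inch '-1 0 0 .3 0 0 0;-1 0 0 .2 0 0 0;-1 0 0 .15 0 0 0;-1 0 0 0 0 0 0'
```

```text
time_s: 9.1
ee_pos: [0.5126, 0.1115, 0.04]
eef_rot: [-3.141, -0.0, 1.773]
force: [0.5, -1.0, -2.1]
grip_width: 0.06
grip_force: 40.0
time_s: 9.6
ee_pos: [0.5129, 0.1115, 0.0226]
eef_rot: [3.141, 0.0, 1.773]
force: [-4.2, -1.2, 6.0]
grip_width: 0.0595
grip_force: 40.0
```

```bash
python3 -m inch '-.2 0 0 0 0 0 0;.2 0 0 0 0 0 0;.6 0 0 0 0 0 0;1 0 0 0 0 0 0;1 0 0 0 0 0 0;1 0 0 -.6 0 0 0;1 0 0 -1 0 0 0;1 0 0 -1 0 0 0;1 0 0 -1 0 0 0;1 0 0 0 0 0 0'
python3 - <<'E'
from h import *
c=camera("wrist")
Q,P=toolpts(c)
hs=cv2.cvtColor(c["img"],cv2.COLOR_BGR2HSV)
m=(abs(P[...,2]-.055)<.008)&(hs[...,0]>90)&(hs[...,0]<125)&(abs(Q[...,1])<.045)&(abs(Q[...,0])<.05);q=Q[m];print(m.sum(),rect(q[:,:2]))
A=np.c_[q[:,:2],np.ones(len(q))];print(np.linalg.lstsq(A,P[m][:,2],rcond=None)[0],np.median(P[m][:,2]))
t=(P[...,2]>.076)&(P[...,2]<.087)&(abs(Q[...,0])<.06)&(abs(Q[...,1])<.06);print(rect(Q[t][:,:2]))
go(.4363,-.0554,.14,108.8);go(.4363,-.0554,.14,18.8)
E
```

```text
time_s: 10.85
ee_pos: [0.514, 0.1117, 0.133]
eef_rot: [3.137, 0.0, 1.773]
force: [0.1, -0.6, -0.6]
grip_width: 0.0941
grip_force: 0.0
4315 ([-0.2, -0.2, 59.1, 59.1], 0.0)
[-0.01532266 -0.00239959  0.05537726] 0.055493604310570266
([-0.1, 1.2, 71.8, 72.3], 0.2)
turn [ 0.01  0.   -0.72] shift [-4.44 -4.22 -0.29]
turn [ 0.01 -0.01  8.28] shift [-4.22  4.44 -0.29]
```

Base sits level (top 55.5 mm incl. the camera's +1.4 mm bias) and centred within about 1 mm. Next, the spacer.

```bash
python3 -m inch '1 0 0 0 0 0 -.72;1 -.89 -.84 0 0 0 0;1 -.89 -.84 0 0 0 0;1 -.89 -.84 0 0 0 0;1 -.89 -.84 0 0 0 0;1 -.89 -.86 0 0 0 0;1 0 0 0 0 0 0;1 0 0 0 0 0 0'
python3 - <<'E'
from h import *
c=camera("wrist")
Q,P=toolpts(c);m=blob(c,P,*[int(x) for x in (320,190)],(.014,.03),150);print(m.sum(),rect(Q[m][:,:2]),rect(P[m][:,:2]),np.median(P[m][:,2]))
st()
E
```

```text
time_s: 11.9
ee_pos: [0.436, -0.0553, 0.1296]
eef_rot: [-3.141, -0.0, 1.898]
force: [0.1, -0.3, 0.5]
grip_width: 0.0939
grip_force: 0.0
3815 ([-2.8, 1.1, 59.1, 60.0], 0.2) ([438.0, -57.3, 60.0, 59.1], 18.6) 0.02134644479919512
{'time_s': 11.95, 'qpos': [-0.209, 0.139, 1.907, 0.0, 1.096, -0.537], 'ee_pos': [0.436, -0.055, 0.13], 'eef_rot': [-3.141, -0.0, 1.899], 'force': [-0.772, 0.723, 0.675], 'grip_force': 0.0, 'grip_width': 0.094}
```

```bash
python3 -m inch '1 -.1 0 .9 0 0 0;1 0 0 .9 0 0 0;1 0 0 .9 0 0 0;1 0 0 .9 0 0 0;1 0 0 .55 0 0 0;1 0 0 0 0 0 0'
python3 -m inch '-1 0 0 0 0 0 0;-1 0 0 0 0 0 0;-1 0 0 0 0 0 0;-1 0 0 0 0 0 0;-1 0 0 0 0 0 0;-1 0 0 0 0 0 0' 30
python3 -m inch '-1 0 0 -.8 0 0 0;-1 0 0 -1 0 0 0;-1 0 0 -1 0 0 0;-1 0 0 -1 0 0 0;-1 0 0 -1 0 0 0;-1 0 0 0 0 0 0'
python3 - <<'E'
from h import *
c=camera("wrist");Q,P=toolpts(c)
m=(abs(Q[...,2]+.016)<.008)&(abs(Q[...,0])<.05)&(abs(Q[...,1])<.034);q=Q[m];print(m.sum(),rect(q[:,:2]),np.median(q[:,2]),q[:,:2].min(0),q[:,:2].max(0))
go(.5135,.1113,.145,101.6)
E
```

```text
time_s: 12.7
ee_pos: [0.4365, -0.0576, 0.0044]
eef_rot: [-3.139, -0.001, 1.9]
force: [-1.0, 0.0, 0.7]
grip_width: 0.0939
grip_force: 0.0
time_s: 13.45
ee_pos: [0.4371, -0.0585, 0.0056]
eef_rot: [3.141, 0.0, 1.898]
force: [-0.8, 0.9, 5.1]
grip_width: 0.0599
grip_force: 3.0
time_s: 14.2
ee_pos: [0.4377, -0.0587, 0.1508]
eef_rot: [3.139, 0.002, 1.898]
force: [0.3, -0.5, -1.0]
grip_width: 0.06
grip_force: 30.0
10410 ([0.5, -0.0, 59.7, 67.9], 0.2) -0.017070219736065144 [-0.02934411 -0.03399046] [0.0304407  0.03395308]
turn [0.   0.   0.72] shift [5.03 3.64 0.15]
```

```bash
python3 -m inch '-1 0 0 0 0 0 .72;-1 .84 .61 0 0 0 0;-1 .84 .61 0 0 0 0;-1 .84 .61 0 0 0 0;-1 .84 .61 0 0 0 0;-1 .84 .61 0 0 0 0;-1 .83 .59 0 0 0 0;-1 0 0 .9 0 0 0;-1 0 0 0 0 0 0;-1 0 0 0 0 0 0'
python3 - <<'E'
from h import *
c=camera("wrist");Q,P=toolpts(c)
a=(P[...,2]>.074)&(P[...,2]<.087)&(abs(Q[...,0])<.06)&(abs(Q[...,1])<.06)
n,l,s,ce=cv2.connectedComponentsWithStats(a.astype(np.uint8))
for i in range(1,n):
    if s[i,4]>20: print(s[i],Q[l==i].min(0).round(4),Q[l==i].max(0).round(4))
m=(abs(Q[...,2]+.017)<.006)&(abs(Q[...,0])<.05)&(abs(Q[...,1])<.034);q=Q[m];print(q[:,:2].min(0),q[:,:2].max(0))
go(.5132,.1114,.06,101.6)
E
```

```text
time_s: 15.5
ee_pos: [0.5136, 0.111, 0.1224]
eef_rot: [-3.141, -0.0, 1.772]
force: [0.3, 0.1, 0.0]
grip_width: 0.0599
grip_force: 30.0
[271 169  21  22 238] [ 0.0221 -0.035   0.0402] [ 0.0366 -0.0208  0.0487]
[351 170  21  21 255] [0.0224 0.023  0.0395] [0.0363 0.0371 0.0487]
[-0.02879207 -0.03397658] [0.03088572 0.03391863]
turn [ 0.    0.   -0.01] shift [ 0.02 -0.02  2.09]
```

```bash
python3 -m inch '-1 -.01 0 .5 0 0 0;-1 0 0 .5 0 0 0;-1 0 0 .5 0 0 0;-1 0 0 .3 0 0 0;-1 0 0 .15 0 0 0;-1 0 0 .1 0 0 0;-1 0 0 0 0 0 0'
```

```text
time_s: 16.42
ee_pos: [0.5138, 0.111, 0.0609]
eef_rot: [3.141, 0.0, 1.773]
force: [-0.2, -0.1, -0.7]
grip_width: 0.0596
grip_force: 30.0
```

```bash
python3 -m inch '-1 0 0 .05 0 0 0;-1 0 0 0 0 0 0;-.2 0 0 0 0 0 0;.3 0 0 0 0 0 0;1 0 0 0 0 0 0;1 0 0 0 0 0 0;1 0 0 -.6 0 0 0;1 0 0 -1 0 0 0;1 0 0 -1 0 0 0;1 0 0 0 0 0 0'
python3 - <<'E'
from h import *
c=camera("wrist");Q,P=toolpts(c)
m=(abs(P[...,2]-.075)<.006)&(abs(Q[...,1])<.033)&(abs(Q[...,0])<.033);q=Q[m];print(m.sum(),rect(q[:,:2]))
A=np.c_[q[:,:2],np.ones(len(q))];print(np.linalg.lstsq(A,P[m][:,2],rcond=None)[0],np.median(P[m][:,2]))
go(.665,-.195,.14,90)
E
```

```text
time_s: 17.68
ee_pos: [0.5146, 0.1111, 0.1392]
eef_rot: [3.138, 0.0, 1.773]
force: [-0.8, 0.6, -0.8]
grip_width: 0.0937
grip_force: 0.0
5417 ([-0.0, -0.0, 65.9, 65.9], 0.0)
[-0.00694162 -0.0010857   0.07530184] 0.07536005818574401
turn [ 0.01 -0.    1.16] shift [-10.2    5.04  -0.08]
```

```bash
python3 -m inch '1 0 0 0 0 0 .58;1 0 0 0 0 0 .58'
python3 -m inch '1 -1 .5 0 0 0 0;1 -1 .5 0 0 0 0;1 -1 .5 0 0 0 0;1 -1 .5 0 0 0 0;1 -1 .5 0 0 0 0;1 -1 .5 0 0 0 0;1 -1 .5 0 0 0 0;1 -1 .5 0 0 0 0;1 -1 .5 0 0 0 0;1 -1 .5 0 0 0 0'
python3 -m inch '1 -.2 .04 0 0 0 0;1 0 0 0 0 0 0;1 0 0 0 0 0 0'
python3 - <<'E'
from h import *
c=camera("wrist");Q,P=toolpts(c);st()
hs=cv2.cvtColor(c["img"],cv2.COLOR_BGR2HSV)
near=(abs(Q[...,1])<.06)&(abs(Q[...,0])<.06)
m=(abs(P[...,2]-.0115)<.004)&near;cnt=P[m]
(cx,cy),r=cv2.minEnclosingCircle((Q[m][:,:2]*1000).astype(np.float32));print("disc tool",cx,cy,r)
k=(abs(P[...,2]-.041)<.004)&near;print("knob",k.sum(),rect(Q[k][:,:2]),Q[k].mean(0),np.median(P[k][:,2]))
E
```

```text
time_s: 17.98
ee_pos: [0.5131, 0.1108, 0.1359]
eef_rot: [-3.14, 0.0, 1.567]
force: [-0.1, 0.1, 0.3]
grip_width: 0.094
grip_force: 0.0
time_s: 19.23
ee_pos: [0.6635, -0.19, 0.1354]
eef_rot: [-3.139, -0.001, 1.57]
force: [-0.0, 0.7, 0.1]
grip_width: 0.0938
grip_force: 0.0
time_s: 19.6
ee_pos: [0.6645, -0.1941, 0.1371]
eef_rot: [-3.141, -0.0, 1.571]
force: [0.1, -0.1, -0.5]
grip_width: 0.0941
grip_force: 0.0
{'time_s': 19.65, 'qpos': [-0.337, 0.677, 1.129, 0.0, 1.336, -0.338], 'ee_pos': [0.665, -0.194, 0.137], 'eef_rot': [-3.141, -0.0, 1.571], 'force': [0.13, -0.37, 0.062], 'grip_force': 0.0, 'grip_width': 0.094}
disc tool -2.6379570960998535 2.4820351600646973 36.97159957885742
knob 513 ([-2.3, 2.4, 22.9, 22.8], 42.8) [-0.00181571  0.00246665  0.0961605 ] 0.04136440149113696
```

```bash
python3 -m inch '1 -.08 .04 .9 0 0 0;1 0 0 .9 0 0 0;1 0 0 .9 0 0 0;1 0 0 .9 0 0 0;1 0 0 .47 0 0 0;1 0 0 0 0 0 0'
python3 -m inch '-1 0 0 0 0 0 0;-1 0 0 0 0 0 0;-1 0 0 0 0 0 0;-1 0 0 0 0 0 0;-1 0 0 0 0 0 0;-1 0 0 0 0 0 0;-1 0 0 0 0 0 0' 40
python3 -m inch '-1 0 0 -.8 0 0 0;-1 0 0 -1 0 0 0;-1 0 0 -1 0 0 0;-1 0 0 -1 0 0 0;-1 0 0 -1 0 0 0;-1 0 0 0 0 0 0'
python3 - <<'E'
from h import *
c=camera("wrist");Q,P=toolpts(c)
m=(Q[...,2]>-.006)&(Q[...,2]<.02)&(abs(Q[...,1])<.05)&(abs(Q[...,0])<.05);q=Q[m];(cx,cy),r=cv2.minEnclosingCircle((q[:,:2]*1000).astype(np.float32));print(m.sum(),cx,cy,r,np.median(q[:,2]))
go(.5137,.1112,.16,90)
E
```

```text
time_s: 20.4
ee_pos: [0.6657, -0.1971, 0.0148]
eef_rot: [-3.141, -0.0, 1.571]
force: [-0.9, -0.4, 0.5]
grip_width: 0.0939
grip_force: 0.0
time_s: 21.28
ee_pos: [0.6659, -0.1975, 0.0152]
eef_rot: [-3.141, 0.0, 1.57]
force: [0.0, -0.2, 0.3]
grip_width: 0.0275
grip_force: 0.0
time_s: 22.02
ee_pos: [0.6667, -0.1978, 0.1613]
eef_rot: [3.138, 0.001, 1.57]
force: [-0.6, 0.3, -2.1]
grip_width: 0.0234
grip_force: 40.0
5860 0.8593308329582214 1.2042287588119507 36.844364166259766 0.006326939542755465
turn [ 0.  0. -0.] shift [10.29 -5.08 -0.03]
```

```bash
python3 -m inch '-1 .95 -.5 0 0 0 0;-1 .95 -.5 0 0 0 0;-1 .95 -.5 0 0 0 0;-1 .95 -.5 0 0 0 0;-1 .95 -.5 0 0 0 0;-1 .95 -.5 0 0 0 0;-1 .95 -.5 0 0 0 0;-1 .95 -.5 0 0 0 0;-1 .95 -.5 0 0 0 0;-1 .95 -.5 0 0 0 0'
python3 -m inch '-1 .75 -.08 0 0 0 0;-1 0 0 .8 0 0 0;-1 0 0 0 0 0 0;-1 0 0 0 0 0 0'
python3 - <<'E'
from h import *
c=camera("wrist");Q,P=toolpts(c)
m=(Q[...,2]>0)&(Q[...,2]<.014)&(abs(Q[...,1])<.05)&(abs(Q[...,0])<.05);q=Q[m];(cx,cy),r=cv2.minEnclosingCircle((q[:,:2]*1000).astype(np.float32));print(m.sum(),cx,cy,r)
A=np.c_[q[:,:2],np.ones(len(q))]
s=abs(q[:,2]-np.median(q[:,2]))<.003;print("plane",np.linalg.lstsq(A[s],q[s,2],rcond=None)[0])
a=(P[...,2]>.074)&(P[...,2]<.087)&(abs(Q[...,0])<.06)&(abs(Q[...,1])<.06);n,l,st_,ce=cv2.connectedComponentsWithStats(a.astype(np.uint8))
for i in range(1,n):
    if st_[i,4]>20: print(Q[l==i].min(0).round(4),Q[l==i].max(0).round(4))
go(.5135,.1108,.092,90)
E
```

```text
time_s: 23.32
ee_pos: [0.5147, 0.0883, 0.1573]
eef_rot: [-3.139, 0.0, 1.57]
force: [0.6, 0.8, -0.8]
grip_width: 0.0234
grip_force: 40.0
time_s: 23.82
ee_pos: [0.5136, 0.1098, 0.1351]
eef_rot: [-3.141, 0.0, 1.57]
force: [0.3, 0.2, -1.2]
grip_width: 0.0235
grip_force: 40.0
5675 1.2779250144958496 0.1917935460805893 36.73426818847656
plane [0.00218942 0.00084783 0.00888939]
[ 0.015  -0.0339  0.0522] [0.044  0.0314 0.0615]
[ 0.0164 -0.0414  0.0524] [ 0.0323 -0.0273  0.0614]
turn [ 0.   -0.   -0.01] shift [ 0.03 -0.01  1.45]
```

```bash
python3 -m inch '-1 .02 0 .5 0 0 0;-1 0 0 .5 0 0 0;-1 0 0 .2 0 0 0;-1 0 0 .05 0 0 0;-1 0 0 0 0 0 0'
python3 -m inch '-1 0 0 .05 0 0 0;-1 0 0 0 0 0 0;-1 0 0 0 0 0 0'
```

```text
time_s: 24.5
ee_pos: [0.5138, 0.1106, 0.0979]
eef_rot: [3.141, -0.0, 1.57]
force: [-0.5, -0.2, -1.5]
grip_width: 0.0232
grip_force: 40.0
time_s: 24.88
ee_pos: [0.5137, 0.1106, 0.0963]
eef_rot: [3.141, -0.0, 1.57]
force: [0.5, 0.0, -1.4]
grip_width: 0.0231
grip_force: 40.0
```

```bash
python3 -m inch '-1 0 0 .05 0 0 0;-1 0 0 0 0 0 0;-1 0 0 0 0 0 0'
python3 -m inch '-1 0 0 .04 0 0 0;-1 0 0 0 0 0 0;-1 0 0 0 0 0 0'
```

```text
time_s: 25.25
ee_pos: [0.5137, 0.1106, 0.0947]
eef_rot: [-3.142, -0.0, 1.57]
force: [-0.6, 1.1, -2.2]
grip_width: 0.0234
grip_force: 40.0
time_s: 25.62
ee_pos: [0.5138, 0.1106, 0.0938]
eef_rot: [3.141, -0.0, 1.57]
force: [-1.6, -0.3, 2.9]
grip_width: 0.0232
grip_force: 40.0
```

Contact (force z went from -2 to +3 N). Release, rise, check.

```bash
python3 -m inch '-.2 0 0 0 0 0 0;.3 0 0 0 0 0 0;1 0 0 0 0 0 0;1 0 0 0 0 0 0;1 0 0 0 0 0 0;1 0 0 -.6 0 0 0;1 0 0 -1 0 0 0;1 0 0 -1 0 0 0;1 0 0 0 0 0 0'
python3 - <<'E'
from h import *
c=camera("wrist");Q,P=toolpts(c);cv2.imwrite("pics/w5.png",c["img"])
near=(abs(Q[...,1])<.05)&(abs(Q[...,0])<.05)
m=(abs(P[...,2]-.0855)<.004)&near;q=Q[m];(cx,cy),r=cv2.minEnclosingCircle((q[:,:2]*1000).astype(np.float32));print(m.sum(),cx,cy,r,np.median(P[m][:,2]))
A=np.c_[q[:,:2],np.ones(len(q))];print(np.linalg.lstsq(A,P[m][:,2],rcond=None)[0])
k=(abs(P[...,2]-.1155)<.005)&near;print(k.sum(),Q[k].mean(0))
# refine mat & label in first top view
t=dict(np.load("top0.npz"));t["k1"]=float(t["k1"]);P=pts(t)
hs=cv2.cvtColor(t["img"],cv2.COLOR_BGR2HSV)
m=np.zeros(P.shape[:2],bool);m[195:295,410:495]=True
m&=(hs[...,2]<45)&(P[...,2]<.012)&(P[...,2]>0);mm=cv2.morphologyEx(m.astype(np.uint8),cv2.MORPH_OPEN,np.ones((3,3)))>0
print("mat",mm.sum(),rect(P[mm][:,:2]),np.median(P[mm][:,2]))
lab=np.zeros(P.shape[:2],bool);lab[155:200,245:305]=True
tk=lab&(P[...,2]>.02)&(P[...,2]<.07);w=tk&(hs[...,1]<70)&((hs[...,2]>150))
w=cv2.morphologyEx(w.astype(np.uint8),cv2.MORPH_CLOSE,np.ones((7,7)))>0
p=P[w&tk];ce=p.mean(0);u,s,v=np.linalg.svd(p-ce);print("label",len(p),ce,v.round(3).tolist(),rect((p-ce)@v[:2].T))
E
```

```text
time_s: 26.75
ee_pos: [0.5145, 0.1108, 0.1735]
eef_rot: [3.138, -0.001, 1.57]
force: [0.4, -0.3, -0.7]
grip_width: 0.094
grip_force: 0.0
4535 0.7811227440834045 0.6380319595336914 49.899253845214844 0.08536308383449304
[-0.001507   -0.00040344  0.08523147]
668 [0.00154994 0.00027661 0.05667801]
mat 839 ([428.0, -353.5, 191.4, 97.1], 19.5) 0.005288440297378294
label 557 [0.64851304 0.06207645 0.03949506] [[-0.199, -0.98, -0.002], [-0.921, 0.188, -0.34], [0.334, -0.066, -0.94]] ([-0.0, 0.1, 68.7, 50.2], 0.3)
```

View pics/w5.png

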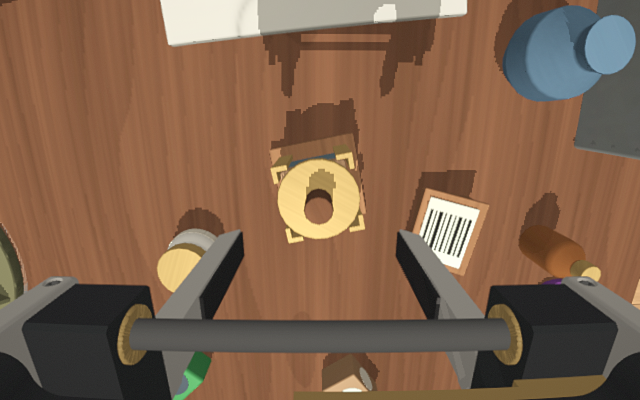

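Stack is seated (disc centred at (319,200), top level at 84 mm after bias). Label normal and size (68.7x50.2 mm) check out. Next, the scanner.

```bash
python3 -m inch '1 0 0 -.3 0 0 .93;1 0 0 0 0 0 .93;1 0 0 0 0 0 .93;1 0 0 0 0 0 .93;1 0 0 0 0 0 .93;1 0 0 0 0 0 .93;1 0 0 0 0 0 .93;1 0 0 0 0 0 0'
python3 -c "
from h import *
go(.4245,-.361,.15,24.7)"
```

```text
time_s: 27.8
ee_pos: [0.5133, 0.1106, 0.1793]
eef_rot: [-3.141, 0.002, 0.435]
force: [-0.0, 0.4, -0.4]
grip_width: 0.0941
grip_force: 0.0
turn [-0.    0.01  0.02] shift [-9.26 13.05  0.98]
```

```bash
python3 -m inch '1 -.66 .93 .07 0 0 0;1 -.66 .93 .07 0 0 0;1 -.66 .93 .07 0 0 0;1 -.66 .93 .07 0 0 0;1 -.66 .93 .07 0 0 0;1 -.66 .93 .07 0 0 0;1 -.66 .93 .07 0 0 0;1 -.66 .93 .07 0 0 0;1 -.66 .93 .07 0 0 0;1 -.66 .93 .07 0 0 0'
python3 -m inch '1 -.66 .93 .07 0 0 0;1 -.66 .93 .07 0 0 0;1 -.66 .93 .07 0 0 0;1 -.66 .93 .07 0 0 0;1 0 0 0 0 0 0;1 0 0 0 0 0 0'
python3 - <<'E'
from h import *
c=camera("wrist");Q,P=toolpts(c);cv2.imwrite("pics/w6.png",c["img"]);st()
near=(abs(Q[...,1])<.045)&(abs(Q[...,0])<.13)
m=(P[...,2]>.025)&(P[...,2]<.043)&near;q=Q[m];print("body",m.sum(),rect(q[:,:2]),q.min(0),q.max(0))
h=(P[...,2]>.0435)&(P[...,2]<.052)&near;q=Q[h];print("head",h.sum(),rect(q[:,:2]),rect(P[h][:,:2]))
hs=cv2.cvtColor(c["img"],cv2.COLOR_BGR2HSV)
k=(hs[...,2]<45)&(P[...,2]<.012)&(P[...,2]>0)&(abs(Q[...,1])<.09)&(abs(Q[...,0])<.14);k=cv2.morphologyEx(k.astype(np.uint8),3 if 0 else cv2.MORPH_OPEN,np.ones((3,3)))>0;print("mat",rect(P[k][:,:2]))
E
```

```text
time_s: 29.05
ee_pos: [0.4508, -0.2267, 0.1588]
eef_rot: [-3.141, 0.001, 0.439]
force: [0.1, -0.2, 0.3]
grip_width: 0.0936
grip_force: 0.0
time_s: 29.8
ee_pos: [0.4264, -0.3597, 0.1506]
eef_rot: [-3.141, 0.0, 0.436]
force: [0.3, -1.1, 0.4]
grip_width: 0.0939
grip_force: 0.0
{'time_s': 29.85, 'qpos': [-0.766, 0.367, 1.563, 0.0, 1.212, 0.368], 'ee_pos': [0.427, -0.36, 0.151], 'eef_rot': [-3.141, 0.0, 0.436], 'force': [-0.421, 0.434, -0.475], 'grip_force': 0.0, 'grip_width': 0.094}
body 4426 ([29.1, 1.1, 210.7, 62.3], 7.0) [-0.07608331 -0.0247052   0.10783294] [0.12997181 0.04477352 0.12577626]
head 3267 ([54.2, 3.3, 53.2, 51.5], 90.0) ([477.0, -339.5, 51.5, 53.2], 25.0)
mat ([429.0, -329.0, 165.2, 60.4], 13.6)
```

View pics/w6.png

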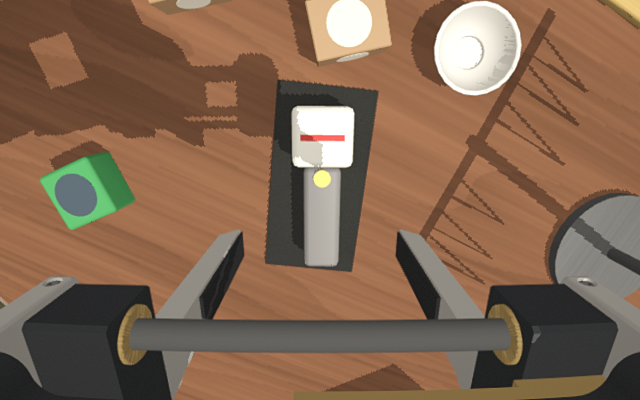

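The scanner lies along tool x: head at (323,137), handle (321,215), aligned within a degree. Grasp.

```bash
python3 -m inch '1 -.04 .06 .9 0 0 0;1 0 0 .9 0 0 0;1 0 0 .9 0 0 0;1 0 0 .9 0 0 0;1 0 0 .9 0 0 0;1 0 0 .2 0 0 0;1 0 0 0 0 0 0'
python3 -m inch '-1 0 0 0 0 0 0;-1 0 0 0 0 0 0;-1 0 0 0 0 0 0;-1 0 0 0 0 0 0;-1 0 0 0 0 0 0;-1 0 0 0 0 0 0;-1 0 0 0 0 0 0;-1 0 0 0 0 0 0;-1 0 0 0 0 0 0' 45
python3 -m inch '-1 0 0 -.5 0 0 0;-1 0 0 -.8 0 0 0;-1 0 0 -1 0 0 0;-1 0 0 -1 0 0 0;-1 0 0 -1 0 0 0;-1 0 0 -.5 0 0 0;-1 0 0 0 0 0 0'
python3 - <<'E'
from h import *
c=camera("wrist");Q,P=toolpts(c)
near=(abs(Q[...,1])<.045)&(abs(Q[...,0])<.13)
h=(Q[...,2]>-.042)&(Q[...,2]<-.03)&near&(Q[...,0]>.02);q=Q[h];print("head",h.sum(),rect(q[:,:2]),np.median(q[:,2]))
A=np.c_[q[:,:2],np.ones(len(q))];print(np.linalg.lstsq(A,q[:,2],rcond=None)[0])
# target
n=np.array([-.334,.066,.94]);n/=np.linalg.norm(n);x=np.array([.199,.98,.0]);x-=n*(x@n);x/=np.linalg.norm(x);z=-n;M=np.c_[x,np.cross(z,x),z]
tcp=np.array([.650,.061,.038])+.06*n-M@[.0565,0,.004]
o=ctrl.get_obs();rv=(R.from_euler("xyz",o["eef_rot"]).inv()*R.from_matrix(M));print("tcp",tcp,R.from_matrix(M).as_euler("xyz",degrees=True),rv.as_rotvec(degrees=True)/10)
print(M.T@(tcp-o["ee_pos"])/.03); go(*tcp[:2],.18,78.5)
E
```

```text
time_s: 30.72
ee_pos: [0.4265, -0.3622, 0.0107]
eef_rot: [3.141, -0.0, 0.435]
force: [0.9, -0.3, 0.3]
grip_width: 0.0939
grip_force: 0.0
time_s: 31.85
ee_pos: [0.4261, -0.3624, 0.0101]
eef_rot: [-3.142, 0.0, 0.434]
force: [-0.7, 0.2, 1.3]
grip_width: 0.0356
grip_force: 45.0
time_s: 32.72
ee_pos: [0.4263, -0.3626, 0.1549]
eef_rot: [3.14, -0.001, 0.434]
force: [-0.3, 0.2, -2.7]
grip_width: 0.0356
grip_force: 45.0
head 13517 ([52.0, 1.2, 63.9, 56.2], 0.1) -0.036178153065169624
[-0.01027485 -0.00200537 -0.03520665]
tcp [0.61740899 0.00984831 0.09807978] [ 1.60090347e+02 -9.62375610e-02  7.85563738e+01] [-1.84022721  0.94119401 -5.31124342]
[13.42161152  2.9267011   3.05695313]
turn [-0.   -0.   -5.36] shift [13.43  3.78 -0.88]
```

```bash
python3 -m inch '-1 0 0 -.5 0 0 -.9;-1 0 0 -.4 0 0 -.9;-1 0 0 0 0 0 -.9;-1 0 0 0 0 0 -.9;-1 0 0 0 0 0 -.9;-1 0 0 0 0 0 -.86'
python3 -m inch '-1 .96 .27 0 0 0 0;-1 .96 .27 0 0 0 0;-1 .96 .27 0 0 0 0;-1 .96 .27 0 0 0 0;-1 .96 .27 0 0 0 0;-1 .96 .27 0 0 0 0;-1 .96 .27 0 0 0 0;-1 .96 .27 0 0 0 0;-1 .96 .27 0 0 0 0;-1 .96 .27 0 0 0 0'
python3 -m inch '-1 .96 .27 0 0 0 0;-1 .96 .27 0 0 0 0;-1 .96 .27 0 0 0 0;-1 .96 .27 0 0 0 0;-1 0 0 0 -.5 0 0;-1 0 0 0 -.5 0 0;-1 0 0 0 -.5 0 0;-1 0 0 0 -.5 0 0;-1 0 0 0 0 0 0'
cat > tgt.py <<'E'
from h import *
n=np.array([-.334,.066,.94]);n/=np.linalg.norm(n);x=np.array([.199,.98,.0]);x-=n*(x@n);x/=np.linalg.norm(x);z=-n;M=np.c_[x,np.cross(z,x),z]
tcp=np.array([.650,.061,.038])+.06*n-M@[.0565,0,.006]
o=ctrl.get_obs();E=R.from_euler("xyz",o["eef_rot"]);rv=(E.inv()*R.from_matrix(M)).as_rotvec(degrees=True)/10
print("turn",rv.round(2),"shift",(E.inv().apply(tcp-o["ee_pos"])/.03).round(2))
W=E.apply([.0565,0,.006])+o["ee_pos"]; L=np.c_[np.cross(x,n),x,n];print("window in label mm",(L.T@(W-[.650,.061,.038])*1000).round(1)); st()
E
python3 tgt.py
```

```text
time_s: 33.52
ee_pos: [0.4258, -0.3621, 0.1795]
eef_rot: [-3.139, -0.001, 1.375]
force: [1.2, 0.4, -2.9]
grip_width: 0.0354
grip_force: 45.0
time_s: 34.78
ee_pos: [0.563, -0.0954, 0.1796]
eef_rot: [-3.139, -0.0, 1.37]
force: [-0.3, 0.6, -2.7]
grip_width: 0.0358
grip_force: 45.0
time_s: 35.9
ee_pos: [0.6166, 0.0102, 0.1796]
eef_rot: [2.796, 0.0, 1.37]
force: [0.3, 0.4, -2.6]
grip_width: 0.0357
grip_force: 45.0
turn [-0.01  0.01 -0.  ] shift [-0.   -0.89  2.5 ]
window in label mm [ 27.    0.3 134.8]
{'time_s': 35.9, 'qpos': [-0.015, 0.289, 1.637, -0.082, 0.878, 0.227], 'ee_pos': [0.617, 0.01, 0.18], 'eef_rot': [2.796, 0.0, 1.37], 'force': [0.314, 0.37, -2.567], 'grip_force': 44.99, 'grip_width': 0.036}
```

```bash
python3 -m inch '-1 0 -.9 .3 0 0 0;-1 0 0 .6 0 0 0;-1 0 0 .6 0 0 0;-1 0 0 .6 0 0 0;-1 0 0 .4 0 0 0;-1 0 0 0 0 0 0;-1 0 0 0 0 0 0'
python3 tgt.py; python3 - <<'E'
from h import *
c=camera("wrist");Q,P=toolpts(c);cv2.imwrite("pics/w7.png",c["img"])
h=(Q[...,2]>-.042)&(Q[...,2]<-.028)&(abs(Q[...,1])<.045)&(Q[...,0]>.02)&(Q[...,0]<.13);q=Q[h];print("head",h.sum(),rect(q[:,:2]),np.median(q[:,2]))
A=np.c_[q[:,:2],np.ones(len(q))];print(np.linalg.lstsq(A,q[:,2],rcond=None)[0])
E
```

```text
time_s: 36.78
ee_pos: [0.6184, 0.0099, 0.1019]
eef_rot: [2.792, -0.0, 1.37]
force: [-0.2, 0.5, -2.4]
grip_width: 0.0355
grip_force: 45.0
turn [ 0.01  0.01 -0.  ] shift [-0.01 -0.07  0.04]
window in label mm [ 2.2  0.2 61.2]
{'time_s': 36.775, 'qpos': [-0.016, 0.385, 1.707, -0.097, 0.708, 0.249], 'ee_pos': [0.618, 0.01, 0.102], 'eef_rot': [2.792, -0.0, 1.37], 'force': [-0.169, 0.465, -2.371], 'grip_force': 44.99, 'grip_width': 0.036}
head 13542 ([51.6, 1.0, 63.2, 56.3], 0.2) -0.03444935359581214
[-0.01059988  0.00061789 -0.03346706]
```

```bash
python3 -m inch '-1 0 0 0 0 0 0;-1 0 0 0 0 0 0;-1 0 0 0 0 0 0;-1 0 0 0 0 0 0;-1 0 0 0 0 0 0;-1 0 0 0 0 0 0;-1 0 0 0 0 0 0;-1 0 0 0 0 0 0;-1 0 0 0 0 0 0;-1 0 0 0 0 0 0' >/dev/null
python3 -m inch '-1 0 0 0 0 0 0;-1 0 0 0 0 0 0;-1 0 0 0 0 0 0;-1 0 0 0 0 0 0;-1 0 0 0 0 0 0;-1 0 0 0 0 0 0;-1 0 0 0 0 0 0;-1 0 0 0 0 0 0;-1 0 0 0 0 0 0;-1 0 0 0 0 0 0'; python3 tgt.py
```

```text
time_s: 39.33
ee_pos: [0.6181, 0.0099, 0.1014]
eef_rot: [2.793, -0.0, 1.37]
force: [-0.1, -0.4, -1.5]
grip_width: 0.0359
grip_force: 45.0
turn [ 0.01  0.01 -0.  ] shift [-0.01 -0.06  0.03]
window in label mm [ 1.8  0.2 60.8]
{'time_s': 39.325, 'qpos': [-0.016, 0.385, 1.708, -0.097, 0.708, 0.249], 'ee_pos': [0.618, 0.01, 0.101], 'eef_rot': [2.793, -0.0, 1.37], 'force': [-0.112, -0.429, -1.514], 'grip_force': 44.99, 'grip_width': 0.036}
```

View pics/w7.png

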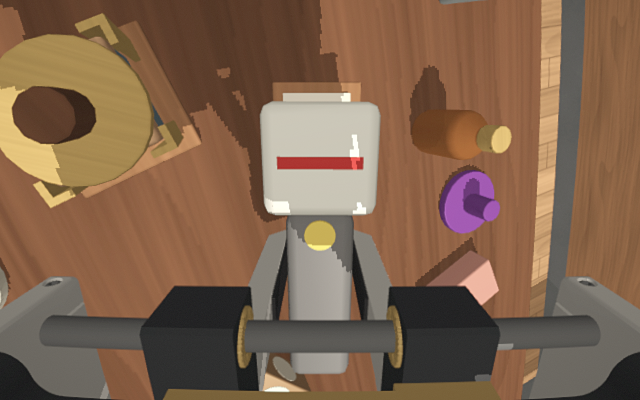

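The head (320,157) covers the label squarely; it was held 2.5 s. Return it along the same way.

```bash
python3 -m inch '-1 0 0 -.5 0 0 0;-1 0 0 -1 0 0 0;-1 0 .9 -1 0 0 0;-1 0 0 0 .5 0 0;-1 0 0 0 .5 0 0;-1 0 0 0 .5 0 0;-1 0 0 0 .5 0 0'
python3 -m inch '-1 -.96 -.27 0 0 0 0;-1 -.96 -.27 0 0 0 0;-1 -.96 -.27 0 0 0 0;-1 -.96 -.27 0 0 0 0;-1 -.96 -.27 0 0 0 0;-1 -.96 -.27 0 0 0 0;-1 -.96 -.27 0 0 0 0;-1 -.96 -.27 0 0 0 0;-1 -.96 -.27 0 0 0 0;-1 -.96 -.27 0 0 0 0'
python3 -m inch '-1 -.96 -.27 0 0 0 0;-1 -.96 -.27 0 0 0 0;-1 -.96 -.27 0 0 0 0;-1 -.96 -.27 0 0 0 0;-1 0 0 0 0 0 .9;-1 0 0 0 0 0 .9;-1 0 0 0 0 0 .9;-1 0 0 0 0 0 .9;-1 0 0 0 0 0 .9;-1 0 0 0 0 0 .86'
python3 -m inch '-1 0 0 .5 0 0 0;-1 0 0 0 0 0 0;-1 0 0 0 0 0 0'
python3 -c "
from h import *
go(.4262,-.360,.011,24);st()
c=camera('wrist');Q,P=toolpts(c)
h=(Q[...,2]>-.042)&(Q[...,2]<-.028)&(abs(Q[...,1])<.045)&(Q[...,0]>.02)&(Q[...,0]<.13);q=Q[h];print('head',h.sum(),rect(q[:,:2]),np.median(q[:,2]))"
```

```text
time_s: 40.2
ee_pos: [0.6178, 0.0101, 0.1826]
eef_rot: [-3.14, -0.0, 1.37]
force: [-0.2, -0.7, -2.1]
grip_width: 0.0358
grip_force: 45.0
time_s: 41.45
ee_pos: [0.4804, -0.2568, 0.1823]
eef_rot: [3.14, 0.0, 1.37]
force: [0.8, 0.9, -2.5]
grip_width: 0.0357
grip_force: 45.0
time_s: 42.7
ee_pos: [0.4262, -0.3623, 0.1823]
eef_rot: [3.14, -0.0, 0.429]
force: [0.8, 0.5, -2.8]
grip_width: 0.0358
grip_force: 45.0
time_s: 43.08
ee_pos: [0.4261, -0.3624, 0.1662]
eef_rot: [-3.141, 0.0, 0.436]
force: [0.3, -0.2, -1.8]
grip_width: 0.0357
grip_force: 45.0
turn [-0.   0.   0.1] shift [ 0.04 -0.07  5.17]
{'time_s': 43.075, 'qpos': [-0.77, 0.355, 1.542, -0.0, 1.245, 0.364], 'ee_pos': [0.426, -0.362, 0.166], 'eef_rot': [-3.141, 0.0, 0.436], 'force': [0.276, -0.219, -1.802], 'grip_force': 44.99, 'grip_width': 0.036}
head 13680 ([51.9, 0.8, 63.8, 56.3], 0.1) -0.03479315165147219
```

```bash
python3 -m inch '-1 0 0 .9 0 0 0;-1 0 0 .9 0 0 0;-1 0 0 .9 0 0 0;-1 0 0 .9 0 0 0;-1 0 0 .8 0 0 0;-1 0 0 .5 0 0 0;-1 0 0 .18 0 0 0;-1 0 0 0 0 0 0;-1 0 0 0 0 0 0'
python3 -m inch '-1 0 0 .04 0 0 0;-1 0 0 0 0 0 0;-1 0 0 0 0 0 0'
```

```text
time_s: 44.25
ee_pos: [0.4265, -0.3628, 0.0146]
eef_rot: [3.14, -0.0, 0.434]
force: [-0.4, -0.1, -2.5]
grip_width: 0.0359
grip_force: 45.0
time_s: 44.62
ee_pos: [0.4262, -0.3625, 0.0126]
eef_rot: [3.141, -0.0, 0.434]
force: [1.2, 0.2, -2.9]
grip_width: 0.0354
grip_force: 45.0
```

```bash
python3 -m inch '-1 0 0 .04 0 0 0;-1 0 0 0 0 0 0;-1 0 0 0 0 0 0'
python3 -m inch '-1 0 0 .04 0 0 0;-1 0 0 0 0 0 0;-1 0 0 0 0 0 0'
```

```text
time_s: 45.0
ee_pos: [0.4261, -0.3625, 0.0113]
eef_rot: [-3.142, -0.0, 0.434]
force: [-0.0, -0.8, -2.2]
grip_width: 0.0359
grip_force: 45.0
time_s: 45.38
ee_pos: [0.4262, -0.3625, 0.0101]
eef_rot: [3.142, -0.0, 0.434]
force: [-0.8, -0.2, -2.1]
grip_width: 0.0355
grip_force: 45.0
```

```bash
python3 -m inch '-1 0 0 .03 0 0 0;-1 0 0 0 0 0 0;-1 0 0 0 0 0 0'
python3 -m inch '-.3 0 0 0 0 0 0;.2 0 0 0 0 0 0;1 0 0 0 0 0 0;1 0 0 0 0 0 0;1 0 0 0 0 0 0;1 0 0 -.6 0 0 0;1 0 0 -1 0 0 0;1 0 0 -1 0 0 0;1 0 0 -1 0 0 0;1 0 0 0 0 0 0'
python3 - <<'E'
from h import *
t=camera("top");P=pts(t);cv2.imwrite("pics/top1.png",t["img"]);np.savez("top1.npz",**t)
for n,u,v in[("boxA",373,202),("boxB",432,188)]:
    m=blob(t,P,u,v,(.031,.048),45);print(n,m.sum(),rect(P[m][:,:2]))
c=camera("wrist");Q,P=toolpts(c)
m=(P[...,2]>.025)&(P[...,2]<.053)&(abs(Q[...,1])<.035)&(Q[...,0]<.09)&(Q[...,0]>-.09);print("scanner",rect(P[m][:,:2]),np.median(P[m&(Q[...,0]>.02)][:,2]))
E
```

```text
time_s: 45.75
ee_pos: [0.4262, -0.3625, 0.0101]
eef_rot: [3.141, -0.0, 0.434]
force: [-3.6, 3.8, 10.2]
grip_width: 0.0356
grip_force: 45.0
time_s: 47.0
ee_pos: [0.427, -0.3633, 0.1205]
eef_rot: [3.137, -0.002, 0.434]
force: [0.4, 0.7, -0.2]
grip_width: 0.0937
grip_force: 0.0
boxA 545 ([586.8, -206.3, 50.4, 67.0], 35.4)
boxB 542 ([571.1, -317.7, 48.8, 68.2], 36.7)
scanner ([430.7, -361.2, 157.9, 56.2], 24.8) 0.045006471214580734
```

View pics/top1.png

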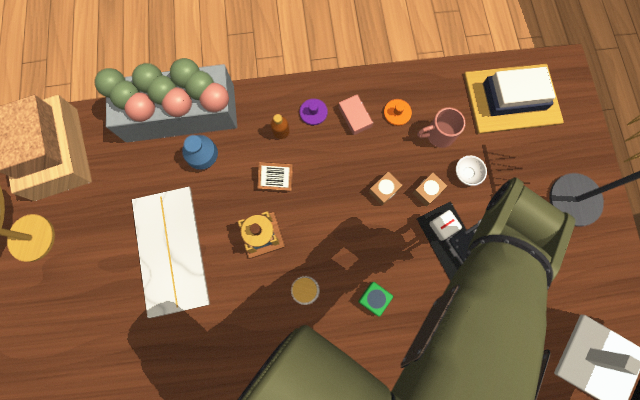

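The top view shows the box at (386,187) was knocked from (0.554,-0.169) to (0.587,-0.206); the other at (432,188) is unmoved. Scanner is back on its mat. Start with the box at (0.571,-0.318).

```bash
python3 -c "
from h import *
go(.5725,-.3190,.13,36.7)"
```

```text
turn [ 0.   -0.   -1.18] shift [ 4.78  1.76 -0.42]
```

```bash
python3 -m inch '1 0 0 -.4 0 0 -.59;1 0 0 0 0 0 -.59;1 .96 .35 0 0 0 0;1 .96 .35 0 0 0 0;1 .96 .35 0 0 0 0;1 .96 .35 0 0 0 0;1 .94 .36 0 0 0 0;1 0 0 0 0 0 0;1 0 0 0 0 0 0'
cat > bx.py <<'E'
from h import *
c=camera("wrist");Q,P=toolpts(c);st()
m=(abs(P[...,2]-.0395)<.005)&(abs(Q[...,1])<.06)&(abs(Q[...,0])<.06)
n,l,s,ce=cv2.connectedComponentsWithStats(m.astype(np.uint8));k=1+np.argmax(s[1:,4]);print(rect(Q[l==k][:,:2]),rect(P[l==k][:,:2]))
E
python3 bx.py
```

```text
time_s: 48.22
ee_pos: [0.5719, -0.3192, 0.1283]
eef_rot: [-3.14, 0.001, 0.64]
force: [0.3, -0.3, 0.2]
grip_width: 0.0944
grip_force: 0.0
{'time_s': 48.275, 'qpos': [-0.565, 0.599, 1.274, -0.0, 1.27, 0.366], 'ee_pos': [0.572, -0.319, 0.129], 'eef_rot': [-3.14, 0.001, 0.64], 'force': [-0.072, -0.341, 0.405], 'grip_force': 0.0, 'grip_width': 0.094}
([1.2, 0.6, 66.2, 50.1], 89.8) ([573.0, -319.1, 50.1, 66.2], 36.9)
```

```bash
python3 -m inch '1 .04 0 .9 0 0 0;1 0 0 .9 0 0 0;1 0 0 .9 0 0 0;1 0 0 .9 0 0 0;1 0 0 .27 0 0 0;1 0 0 0 0 0 0'
python3 -m inch '-1 0 0 0 0 0 0;-1 0 0 0 0 0 0;-1 0 0 0 0 0 0;-1 0 0 0 0 0 0;-1 0 0 0 0 0 0;-1 0 0 0 0 0 0' 40
python3 -m inch '-1 0 0 -.6 0 0 0;-1 0 0 -1 0 0 0;-1 0 0 -1 0 0 0;-1 0 0 -1 0 0 0;-1 0 0 -1 0 0 0;-1 0 0 -.7 0 0 0;-1 0 0 0 0 0 0'
python3 -c "
from h import *
go(.474,.340,.17,5.5)"
```

```text
time_s: 49.02
ee_pos: [0.5733, -0.3188, 0.0135]
eef_rot: [-3.141, 0.0, 0.639]
force: [-0.7, -0.2, 1.0]
grip_width: 0.0942
grip_force: 0.0
time_s: 49.78
ee_pos: [0.5738, -0.3185, 0.0136]
eef_rot: [3.141, -0.0, 0.64]
force: [-1.3, 0.8, 5.3]
grip_width: 0.0658
grip_force: 40.0
time_s: 50.65
ee_pos: [0.5742, -0.3187, 0.1744]
eef_rot: [3.138, -0.001, 0.64]
force: [-0.2, 0.4, -1.5]
grip_width: 0.0656
grip_force: 40.0
turn [ 0.02 -0.01  3.12] shift [ -1.22 -22.18   0.15]
```

```bash
python3 -m inch '-1 0 0 0 0 0 .78;-1 0 0 0 0 0 .78;-1 0 0 0 0 0 .78;-1 0 0 0 0 0 .78;-1 -.05 -.96 0 0 0 0;-1 -.05 -.96 0 0 0 0;-1 -.05 -.96 0 0 0 0;-1 -.05 -.96 0 0 0 0;-1 -.05 -.96 0 0 0 0;-1 -.05 -.96 0 0 0 0'
python3 -m inch '-1 -.05 -.96 0 0 0 0;-1 -.05 -.96 0 0 0 0;-1 -.05 -.96 0 0 0 0;-1 -.05 -.96 0 0 0 0;-1 -.05 -.96 0 0 0 0;-1 -.05 -.96 0 0 0 0;-1 -.05 -.96 0 0 0 0;-1 -.05 -.96 0 0 0 0;-1 -.05 -.96 0 0 0 0;-1 -.05 -.96 0 0 0 0'
python3 -m inch '-1 -.05 -.96 0 0 0 0;-1 -.05 -.96 0 0 0 0;-1 -.05 -.96 0 0 0 0;-1 0 0 0 0 0 0;-1 0 0 0 0 0 0'
cat > bd.py <<'E'
from h import *
c=camera("wrist");Q,P=toolpts(c);st();cv2.imwrite("pics/bd.png",c["img"])
hs=cv2.cvtColor(c["img"],cv2.COLOR_BGR2HSV)
b=(abs(P[...,2]-.0135)<.005)&(abs(P[...,0]-.503)<.2)&(abs(P[...,1]-.343)<.12)
l=b&(hs[...,0]>12)&(hs[...,0]<32)&(hs[...,1]>90)&(hs[...,2]>80)&(abs(P[...,1]-.343)<.05)
q=Q[l]; f=np.polyfit(q[:,0],q[:,1],1);r=abs(q[:,1]-np.polyval(f,q[:,0]))<.004;f=np.polyfit(q[r,0],q[r,1],1);print("line tool: slope,y0",f,l.sum(),q[r,0].min(),q[r,0].max())
print("board z",np.median(P[b][:,2]),"far end x tool",np.percentile(Q[b][:,0],99.8))
h=(Q[...,2]>-.034)&(Q[...,2]<-.018)&(abs(Q[...,1])<.034)&(abs(Q[...,0])<.045);print("held",rect(Q[h][:,:2]),np.median(Q[h][:,2]))
E
python3 bd.py
```

```text
time_s: 51.9
ee_pos: [0.5476, -0.1462, 0.1712]
eef_rot: [-3.141, 0.001, 0.096]
force: [-0.4, 0.3, -1.3]
grip_width: 0.0657
grip_force: 40.0
time_s: 53.15
ee_pos: [0.5052, 0.1388, 0.1713]
eef_rot: [3.141, 0.001, 0.096]
force: [0.6, 0.5, -1.8]
grip_width: 0.0657
grip_force: 40.0
time_s: 53.78
ee_pos: [0.4929, 0.223, 0.1716]
eef_rot: [3.141, 0.001, 0.096]
force: [-0.0, -0.1, -2.4]
grip_width: 0.0658
grip_force: 40.0
{'time_s': 53.825, 'qpos': [0.357, 0.31, 1.588, -0.0, 1.244, 1.833], 'ee_pos': [0.493, 0.223, 0.172], 'eef_rot': [3.141, 0.001, 0.095], 'force': [0.296, -0.244, 0.008], 'grip_force': 39.999, 'grip_width': 0.066}
line tool: slope,y0 [-0.00334161 -0.11784387] 746 -0.10921964308077359 0.1629625732526448
board z 0.013210183993964897 far end x tool 0.17198138229534352
held ([-0.5, -0.0, 51.2, 68.0], 0.2) -0.025686449356446296
```

View pics/bd.png

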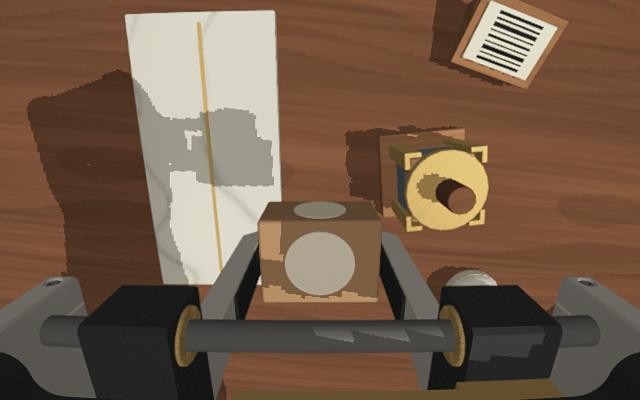

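Box held at (320,262); the brass line runs parallel to tool x at y = -118 mm; board centre at x = +22 mm. Place this box at -30 mm on the line.

```bash
python3 -m inch '-1 -.06 -.98 0 0 0 0;-1 -.06 -.98 0 0 0 0;-1 -.06 -.98 0 0 0 0;-1 -.06 -.98 0 0 0 0;-1 0 0 .9 0 0 0;-1 0 0 .9 0 0 0;-1 0 0 .9 0 0 0;-1 0 0 .9 0 0 0;-1 0 0 .6 0 0 0;-1 0 0 .4 0 0 0'
python3 -m inch '-1 0 0 .2 0 0 0;-1 0 0 0 0 0 0;-1 0 0 0 0 0 0'
```

```text
time_s: 55.08
ee_pos: [0.4749, 0.3395, 0.0334]
eef_rot: [3.141, 0.0, 0.095]
force: [0.7, -0.0, -0.8]
grip_width: 0.0656
grip_force: 40.0
time_s: 55.45
ee_pos: [0.475, 0.3401, 0.0288]
eef_rot: [-3.141, -0.001, 0.096]
force: [0.3, 0.4, -0.9]
grip_width: 0.0657
grip_force: 40.0
```

```bash
python3 -m inch '-1 0 0 .06 0 0 0;-1 0 0 0 0 0 0;-1 0 0 0 0 0 0'
python3 -m inch '-1 0 0 .04 0 0 0;-1 0 0 0 0 0 0;-1 0 0 0 0 0 0'
```

```text
time_s: 55.82
ee_pos: [0.4747, 0.3399, 0.0264]
eef_rot: [-3.142, -0.0, 0.096]
force: [-0.0, 0.0, -0.4]
grip_width: 0.0656
grip_force: 40.0
time_s: 56.2
ee_pos: [0.4748, 0.34, 0.0256]
eef_rot: [-3.142, -0.0, 0.096]
force: [-1.9, -0.8, 5.5]
grip_width: 0.0654
grip_force: 40.0
```

Contact. Release, rise, and head back for the other box.

```bash
python3 -m inch '-.2 0 0 0 0 0 0;.3 0 0 0 0 0 0;1 0 0 0 0 0 0;1 0 0 0 0 0 0;1 0 0 -.6 0 0 0;1 0 0 -1 0 0 0;1 0 0 -1 0 0 0;1 0 0 -1 0 0 0;1 0 0 -1 0 0 0;1 0 0 0 0 0 0'
python3 - <<'E'
from h import *
c=camera("wrist");Q,P=toolpts(c)
m=(abs(P[...,2]-.0513)<.005)&(abs(Q[...,1])<.06)&(abs(Q[...,0])<.06);print("placed",rect(Q[m][:,:2]),rect(P[m][:,:2]))
hs=cv2.cvtColor(c["img"],cv2.COLOR_BGR2HSV)
l=(abs(P[...,2]-.0135)<.005)&(hs[...,0]>12)&(hs[...,0]<32)&(hs[...,1]>90)&(abs(Q[...,1])<.03)
q=Q[l];f=np.polyfit(q[:,0],q[:,1],1);print("line",f,l.sum())
t=camera("top");P=pts(t);m=blob(t,P,386,187,(.031,.048),45);print("boxA",rect(P[m][:,:2]))
go(.588,-.2075,.165,35.4)
E
```

```text
time_s: 57.45
ee_pos: [0.4756, 0.3405, 0.1666]
eef_rot: [-3.139, -0.005, 0.095]
force: [0.1, -0.3, 0.4]
grip_width: 0.0941
grip_force: 0.0
placed ([-1.4, 0.9, 66.1, 50.6], 89.8) ([473.9, 339.2, 50.6, 66.1], 5.7)
line [-0.00219174  0.00058428] 690
boxA ([586.9, -206.3, 50.4, 67.2], 35.2)
turn [-0.   -0.   -2.99] shift [-7.49 17.06 -0.06]
```

```bash
python3 -m inch '1 0 0 0 0 0 -.75;1 0 0 0 0 0 -.75;1 0 0 0 0 0 -.75;1 0 0 0 0 0 -.74;1 -.42 .95 0 0 0 0;1 -.42 .95 0 0 0 0;1 -.42 .95 0 0 0 0;1 -.42 .95 0 0 0 0;1 -.42 .95 0 0 0 0;1 -.42 .95 0 0 0 0'
python3 -m inch '1 -.42 .95 0 0 0 0;1 -.42 .95 0 0 0 0;1 -.42 .95 0 0 0 0;1 -.42 .95 0 0 0 0;1 -.42 .95 0 0 0 0;1 -.42 .95 0 0 0 0;1 -.42 .95 0 0 0 0;1 -.42 .95 0 0 0 0;1 -.42 .95 0 0 0 0;1 -.42 .95 0 0 0 0'
python3 -m inch '1 -.35 .9 .6 0 0 0;1 -.4 .95 .6 0 0 0;1 0 0 0 0 0 0;1 0 0 0 0 0 0'
python3 bx.py
```

```text
time_s: 58.8
ee_pos: [0.5117, 0.1556, 0.1621]
eef_rot: [-3.141, 0.002, 0.617]
force: [-0.1, 0.3, 0.3]
grip_width: 0.0941
grip_force: 0.0
time_s: 60.05
ee_pos: [0.574, -0.1495, 0.162]
eef_rot: [-3.14, 0.001, 0.617]
force: [0.3, 0.3, -0.8]
grip_width: 0.0943
grip_force: 0.0
time_s: 60.55
ee_pos: [0.5879, -0.2063, 0.1269]
eef_rot: [-3.141, 0.0, 0.617]
force: [0.1, -0.2, 0.3]
grip_width: 0.0938
grip_force: 0.0
{'time_s': 60.6, 'qpos': [-0.396, 0.53, 1.384, 0.0, 1.227, 0.557], 'ee_pos': [0.588, -0.206, 0.127], 'eef_rot': [-3.142, -0.0, 0.618], 'force': [0.209, -0.274, 0.232], 'grip_force': 0.0, 'grip_width': 0.094}
([-0.4, 2.5, 66.2, 50.6], 89.5) ([589.2, -208.4, 50.6, 66.2], 35.9)
```

```bash
python3 -m inch '1 0 .05 .9 0 0 0;1 0 0 .9 0 0 0;1 0 0 .9 0 0 0;1 0 0 .9 0 0 0;1 0 0 .18 0 0 0;1 0 0 0 0 0 0'
python3 -m inch '-1 0 0 0 0 0 0;-1 0 0 0 0 0 0;-1 0 0 0 0 0 0;-1 0 0 0 0 0 0;-1 0 0 0 0 0 0;-1 0 0 0 0 0 0' 40
python3 -m inch '-1 0 0 -.6 0 0 0;-1 0 0 -1 0 0 0;-1 0 0 -1 0 0 0;-1 0 0 -1 0 0 0;-1 0 0 -1 0 0 0;-1 0 0 -.7 0 0 0;-1 0 0 0 0 0 0'
python3 -c "
from h import *
go(.5345,.3457,.17,5.6)"
```

```text
time_s: 61.35
ee_pos: [0.5894, -0.2078, 0.0147]
eef_rot: [3.141, -0.0, 0.618]
force: [-0.5, 0.2, -0.7]
grip_width: 0.0938
grip_force: 0.0
time_s: 62.1
ee_pos: [0.5891, -0.2082, 0.0141]
eef_rot: [3.141, -0.0, 0.617]
force: [-1.3, 0.8, 5.4]
grip_width: 0.0656
grip_force: 40.0
time_s: 62.98
ee_pos: [0.5895, -0.2083, 0.1749]
eef_rot: [3.139, -0.002, 0.617]
force: [-0.6, -0.2, -2.3]
grip_width: 0.0659
grip_force: 40.0
turn [ 0.01 -0.01  2.98] shift [ -0.02 -18.56   0.16]
```

```bash
python3 -m inch '-1 0 0 0 0 0 .75;-1 0 0 0 0 0 .75;-1 0 0 0 0 0 .75;-1 0 0 0 0 0 .73;-1 0 -.97 0 0 0 0;-1 0 -.97 0 0 0 0;-1 0 -.97 0 0 0 0;-1 0 -.97 0 0 0 0;-1 0 -.97 0 0 0 0;-1 0 -.97 0 0 0 0'
python3 -m inch '-1 0 -.97 0 0 0 0;-1 0 -.97 0 0 0 0;-1 0 -.97 0 0 0 0;-1 0 -.97 0 0 0 0;-1 0 -.97 0 0 0 0;-1 0 -.97 0 0 0 0;-1 0 -.97 0 0 0 0;-1 0 -.97 0 0 0 0;-1 0 -.97 0 0 0 0;-1 0 0 0 0 0 0'
python3 bd.py
python3 -c "
from h import *
go(.5345,.3457,.026,5.6)"
```

```text
time_s: 64.22
ee_pos: [0.5713, -0.0333, 0.1717]
eef_rot: [-3.141, 0.002, 0.097]
force: [1.2, -0.2, -1.8]
grip_width: 0.0657
grip_force: 40.0
time_s: 65.47
ee_pos: [0.5458, 0.2276, 0.1717]
eef_rot: [3.141, 0.002, 0.099]
force: [0.1, 0.4, -1.4]
grip_width: 0.0658
grip_force: 40.0
{'time_s': 65.525, 'qpos': [0.331, 0.42, 1.438, -0.0, 1.285, 1.804], 'ee_pos': [0.546, 0.227, 0.172], 'eef_rot': [3.141, 0.002, 0.099], 'force': [-1.096, -0.199, -1.311], 'grip_force': 39.976, 'grip_width': 0.066}
line tool: slope,y0 [-0.00019582 -0.11929937] 445 -0.10942072028633616 0.1091749472735208
board z 0.01324601585791585 far end x tool 0.12032194662532358
held ([0.6, 0.0, 68.0, 50.7], 89.9) -0.025136360902089483
turn [0.   0.01 0.  ] shift [ 0.01 -3.99  4.86]
```

```bash
python3 -m inch '-1 0 -1 0 0 0 0;-1 0 -1 0 0 0 0;-1 0 -1 0 0 0 0;-1 0 -.99 0 0 0 0;-1 0 0 .9 0 0 0;-1 0 0 .9 0 0 0;-1 0 0 .9 0 0 0;-1 0 0 .9 0 0 0;-1 0 0 .6 0 0 0;-1 0 0 .4 0 0 0'
python3 -m inch '-1 0 0 .2 0 0 0;-1 0 0 .05 0 0 0;-1 0 0 0 0 0 0;-1 0 0 0 0 0 0'
python3 -m inch '-1 0 0 .03 0 0 0;-1 0 0 0 0 0 0;-1 0 0 0 0 0 0'
```

```text
time_s: 66.78
ee_pos: [0.535, 0.3448, 0.0339]
eef_rot: [3.141, 0.001, 0.097]
force: [-0.2, -0.3, -0.9]
grip_width: 0.0657
grip_force: 40.0
time_s: 67.28
ee_pos: [0.5352, 0.3456, 0.0278]
eef_rot: [-3.141, -0.001, 0.097]
force: [0.2, 0.8, -2.3]
grip_width: 0.0659
grip_force: 40.0
time_s: 67.65
ee_pos: [0.5349, 0.3455, 0.0264]
eef_rot: [-3.142, -0.0, 0.097]
force: [0.2, -0.0, -1.8]
grip_width: 0.0656
grip_force: 40.0
```

```bash
python3 -m inch '-1 0 0 .03 0 0 0;-1 0 0 0 0 0 0;-.2 0 0 0 0 0 0;.3 0 0 0 0 0 0;1 0 0 0 0 0 0;1 0 0 0 0 0 0;1 0 0 -.6 0 0 0;1 0 0 -1 0 0 0;1 0 0 -1 0 0 0;1 0 0 -1 0 0 0'
python3 -m inch '1 -1 -.5 -.8 0 0 0;1 -1 -.5 -.5 0 0 0;1 -1 -.5 0 0 0 0;1 -1 -.5 0 0 0 0;1 -1 -.5 0 0 0 0;1 -1 -.5 0 0 0 0;1 -.5 0 0 0 0 0;1 0 0 0 0 0 0;1 0 0 0 0 0 0'
python3 - <<'E'
from h import *
t=camera("top");P=pts(t);cv2.imwrite("pics/top2.png",t["img"])
c=camera("wrist");Q,Pw=toolpts(c)
for nm,X in(("top",P),("wrist",Pw)):
    m=(abs(X[...,2]-.0513)<.006)&(abs(X[...,0]-.504)<.12)&(abs(X[...,1]-.343)<.06)
    n,l,s,ce=cv2.connectedComponentsWithStats(m.astype(np.uint8))
    for i in range(1,n):
        if s[i,4]>80: print(nm,s[i,4],rect(X[l==i][:,:2]))
near=(abs(P[...,0]-.512)<.045)&(abs(P[...,1]-.1125)<.045);k=near&(P[...,2]>.11)&(P[...,2]<.121);d=near&(abs(P[...,2]-.0855)<.003)
print("knob",k.sum(),P[k].mean(0),"disc",P[d].mean(0))
E
```

```text
time_s: 68.9
ee_pos: [0.5351, 0.3455, 0.1359]
eef_rot: [-3.141, -0.001, 0.097]
force: [0.0, -0.5, 0.4]
grip_width: 0.0938
grip_force: 0.0
time_s: 70.03
ee_pos: [0.333, 0.4158, 0.1728]
eef_rot: [-3.141, -0.0, 0.097]
force: [0.6, -0.7, 0.4]
grip_width: 0.0936
grip_force: 0.0
top 572 ([533.1, 344.3, 51.5, 65.9], 4.8)
top 595 ([473.2, 339.4, 51.2, 66.8], 5.8)
wrist 391 ([511.6, 342.8, 4.1, 66.2], 6.0)
wrist 4424 ([474.0, 339.4, 50.2, 66.6], 5.3)
knob 80 [0.51141381 0.11225049 0.1152296 ] disc [0.51089464 0.11180129 0.08545116]
```

View pics/top2.png

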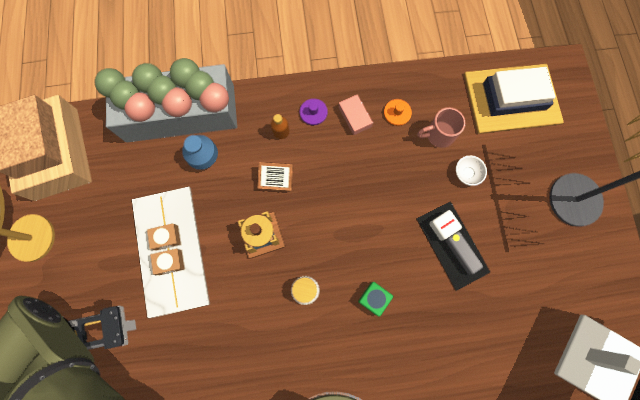

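Both boxes stand in line on the board at (162,237) and (166,262), 60 mm apart. The stack is in the cradle at (258,232), the scanner flat on its mat at (453,243), and the bystanders are unmoved. Hand in.

```bash
python3 -c "
from station import ticket
print(ticket.hand_in())"
```

```text
the job is handed in; nothing more can be done
None
```

The warmer is stacked level in the cradle, the set is scanned and the scanner is back flat on its mat. Both candle boxes (only two were there) are lined up on the brass line, everything else is in place, and the job was handed in with no verdict returned.

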